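# Spot-mark bracket blanks in the punch stand and put them in the kit drawer

## Task

Centre-punch the drill spot on every bracket blank: slide each blank, blue spot first, into the marking stand up to its end stop and press the red cap of the spring punch straight down until it snaps and dents the spot, then lay the blank in the open kit drawer. When every blank is marked and in the drawer, push the drawer home until it seats at its detent. Leave the other things on the bench where they are.

Things in the scene. Friction and masses are not known exactly. Their poses are not given: they have to be found in the camera images.
- stand: Marking stand, fixed: grey base plate 200 x 110 x 15 mm; on it a steel anvil bar 36 mm wide, top 40 mm above the bench. Origin: centre of the base's underside; x runs from the open loading end (-x) to the end stop, z up. At x = +25 mm is the punch axis; its arm (38 mm wide, 102 to 142 mm above the bench) spans x = +6 to +103 mm; round column (26 mm, 170 mm high) at x = +80 mm.
- stand_nest (a point): Where the middle of a blank (half-way up, 45 mm above the bench) lies when seated on the anvil; axes as the stand's. Relative to here: end stop's face at x = +70 mm; side guides 49 mm apart, 10 mm above the anvil, x = +21 to +70 mm, flared from +5 mm. Before the flare the blank's long edges overhang the bar, free for fingers 25 mm down to the base. Slide blanks in level along +x, under the tip.
- punch_cap (a point): Top centre of the punch's red cap (32 mm across, 16 mm thick; 194 mm above the bench at rest). Push it down with closed fingers; it comes back up by itself.
- punch_tip (a point): Point of the punch, on the same vertical axis as the cap. At rest it hovers 64 mm above the bench, 14 mm above the top of a seated blank.
- punch (a joint): How far the punch body is pushed down in the stand, m: 0 at rest, at most 0.034. A light return spring pushes back with 2 to 4 N. The tip meets a seated blank after 14 mm; from there the striking spring in the punch adds its force.
- nose (a joint): How far the nose has telescoped into the punch against its hidden striking spring, m: 0 at rest, 0.014 fully in. The force grows from 4 N to about 16 N at 0.009 (about 20 N on the cap in all), then lets go to about 6 N: the punch has snapped. With a blank in place that is at 25 to 30 mm of cap travel; the cap stops hard at 31 mm. It re-arms on release.
- blank_a_mid (a point): Bracket blank A (two or three of A to D are present; the others read None): aluminium bar 140 x 45 x 10 mm, about 0.17 kg, at the start lying flat on a 3 mm rubber mat. This point is its middle, half-way up; x runs along its length towards the end with the blue spot, z up. Two small bolt holes mark the other end.
- blank_a_spot (a point): Centre of blank A's drill spot: a blue disc 12 mm across with a white dot, in a patch of blue dye on the top face, 48 mm from the middle (22 mm from that end). The punch must strike on this disc.
- mark_a (a joint): Depth of the dent at blank A's spot, m: 0 unmarked, about 0.002 once the punch has snapped on it. It yields only under more than 14 N, and stays.
- blank_b_mid (a point): Bracket blank B (two or three of A to D are present; the others read None): aluminium bar 140 x 45 x 10 mm, about 0.17 kg, at the start lying flat on a 3 mm rubber mat. This point is its middle, half-way up; x runs along its length towards the end with the blue spot, z up. Two small bolt holes mark the other end.
- blank_b_spot (a point): Centre of blank B's drill spot: a blue disc 12 mm across with a white dot, in a patch of blue dye on the top face, 48 mm from the middle (22 mm from that end). The punch must strike on this disc.
- mark_b (a joint): Depth of the dent at blank B's spot, m: 0 unmarked, about 0.002 once the punch has snapped on it. It yields only under more than 14 N, and stays.
- blank_c_mid (a point): Bracket blank C (two or three of A to D are present; the others read None): aluminium bar 140 x 45 x 10 mm, about 0.17 kg, at the start lying flat on a 3 mm rubber mat. This point is its middle, half-way up; x runs along its length towards the end with the blue spot, z up. Two small bolt holes mark the other end.
- blank_c_spot (a point): Centre of blank C's drill spot: a blue disc 12 mm across with a white dot, in a patch of blue dye on the top face, 48 mm from the middle (22 mm from that end). The punch must strike on this disc.
- mark_c (a joint): Depth of the dent at blank C's spot, m: 0 unmarked, about 0.002 once the punch has snapped on it. It yields only under more than 14 N, and stays.
- blank_d_mid (a point): Bracket blank D (two or three of A to D are present; the others read None): aluminium bar 140 x 45 x 10 mm, about 0.17 kg, at the start lying flat on a 3 mm rubber mat. This point is its middle, half-way up; x runs along its length towards the end with the blue spot, z up. Two small bolt holes mark the other end.
- blank_d_spot (a point): Centre of blank D's drill spot: a blue disc 12 mm across with a white dot, in a patch of blue dye on the top face, 48 mm from the middle (22 mm from that end). The punch must strike on this disc.
- mark_d (a joint): Depth of the dent at blank D's spot, m: 0 unmarked, about 0.002 once the punch has snapped on it. It yields only under more than 14 N, and stays.
- drawer (a joint): How far the kit drawer is open, m: 0 is home; starts 0.185 to 0.22. It slides with 1.5 N of drag; from 18 to 9 mm open a hidden detent resists with about 5 N more and pushes the drawer back out if let go there; past that it pulls the drawer in and holds it.
- drawer_handle (a point): Middle of the steel bar handle on the drawer's front: bar 100 mm long across the drawer, 10 mm thick, 35 mm out from the front panel, 96 mm above the bench. Moves with the drawer; x points in the closing direction.
- drawer_in (a point): Drawer's inner floor, 70 mm above the bench, middle of its front edge just behind the front panel; moves with the drawer; x is the closing direction. The floor runs 250 mm along +x and 125 mm to each side; walls 38 mm high, front panel 50 mm. The blue cabinet is 300 mm wide, top 131 mm above the bench; with the drawer open by s, the floor from x = 0 to s - 5 mm is clear from above.
- ball_valve: Bystander: loose steel ball valve with a blue lever, about 105 mm long, 56 mm high. Leave alone.
- gauge: Bystander: loose pressure gauge on an aluminium block 50 x 50 mm, 115 mm high. Leave alone.
- coupling: Bystander: loose brass coupling with a blue end, about 60 mm long. Leave alone.
Not all that is in view belongs to the job. What is shaped like the part that bears blank_c_mid but green or purple is not meant. Leave any brown look-alike of the part that bears blank_b_mid alone.

How it is judged (in metres and radians):
On the way, in this order (a step that is already met when the one before it is completed fails the run):
1. the punch has snapped on a blank's blue spot (value of joint nose above 0.0115 m and (horizontal distance between punch_tip and blank_a_spot below 0.007 m or horizontal distance between punch_tip and blank_b_spot below 0.007 m or horizontal distance between punch_tip and blank_c_spot below 0.007 m or horizontal distance between punch_tip and blank_d_spot below 0.007 m)), for 0.05 s.
2. every blank is dented at its blue spot (value of joint each of mark_a, mark_b, mark_c, mark_d above 0.0014 m), for 0.1 s.
3. every blank lies in the kit drawer while it is still open (x of blank_a_mid in the frame of drawer_in between 0 and 0.26 m and y of blank_a_mid in the frame of drawer_in between -0.13 and 0.13 m and z of blank_a_mid in the frame of drawer_in between 0 and 0.036 m and x of blank_b_mid in the frame of drawer_in between 0 and 0.26 m and y of blank_b_mid in the frame of drawer_in between -0.13 and 0.13 m and z of blank_b_mid in the frame of drawer_in between 0 and 0.036 m and x of blank_c_mid in the frame of drawer_in between 0 and 0.26 m and y of blank_c_mid in the frame of drawer_in between -0.13 and 0.13 m and z of blank_c_mid in the frame of drawer_in between 0 and 0.036 m and x of blank_d_mid in the frame of drawer_in between 0 and 0.26 m and y of blank_d_mid in the frame of drawer_in between -0.13 and 0.13 m and z of blank_d_mid in the frame of drawer_in between 0 and 0.036 m and value of joint drawer above 0.05 m), for 0.2 s.
At the end, for the whole second after the job is handed in: Every blank that was on the bench has its blue spot dented (at least 1.4 mm deep), lies at rest inside the kit drawer below its rim, and the drawer is seated at its detent (less than 5 mm open) (all of step 2 and x of blank_a_mid in the frame of drawer_in between 0 and 0.26 m and y of blank_a_mid in the frame of drawer_in between -0.13 and 0.13 m and z of blank_a_mid in the frame of drawer_in between 0 and 0.036 m and x of blank_b_mid in the frame of drawer_in between 0 and 0.26 m and y of blank_b_mid in the frame of drawer_in between -0.13 and 0.13 m and z of blank_b_mid in the frame of drawer_in between 0 and 0.036 m and x of blank_c_mid in the frame of drawer_in between 0 and 0.26 m and y of blank_c_mid in the frame of drawer_in between -0.13 and 0.13 m and z of blank_c_mid in the frame of drawer_in between 0 and 0.036 m and x of blank_d_mid in the frame of drawer_in between 0 and 0.26 m and y of blank_d_mid in the frame of drawer_in between -0.13 and 0.13 m and z of blank_d_mid in the frame of drawer_in between 0 and 0.036 m and value of joint drawer below 0.005 m); the robot touches nothing.
It fails at once if the ball valve is moved more than 30 mm (distance of ball_valve from where it was at the start of the episode above 0.03 m).
It fails at once if the pressure gauge is moved more than 30 mm (distance of gauge from where it was at the start of the episode above 0.03 m).
It fails at once if the brass coupling is moved more than 30 mm (distance of coupling from where it was at the start of the episode above 0.03 m).
Of blank_a, blank_b, blank_c, blank_d only 2 to 3 are there at a start; the rules pass over those that are not, and their reading is None.
At some moment in a run one of blank_a, blank_b, blank_c, blank_d may be knocked a few centimetres aside while the robot is not near it.
Once in a run the grip may slacken for a moment while it holds something.
It also fails if it takes over 210 s, if anything falls off the work surface, if the arm or the gripper's body presses on something with over 40 N, if the wrist force passes 120 N, or if a joint passes its speed limit or range.

## Robot

A 6-joint arm with a two-finger parallel gripper is mounted at the origin on the work surface. World frame = base frame: x ahead of the robot, y to its left, z up, the work surface at z = 0. Lengths are in mm, angles in degrees, forces in N, time in s.
With the tool pointing down it reaches from about 375 to 925 mm from the base axis. Payload 5.7 kg.
Tool frame: the origin (TCP) lies on the centre line of the jaws, within the pads' length; the fingertips stand 11 mm ahead of it and the grasp point (between the pads) lies 8 mm behind it (bot.tcp_to_tips is the distance from the TCP to the fingertips, in mm); y points along the fingers, x is the direction in which the jaws open and shut, and the axes are right-handed (so a half turn about y gives the same grasp; the last joint's range is limited). The gripper opens to 85 mm and grips with 20 to 120 N. Pads are 22 mm wide; open, the fingers measure 114 mm over their backs; the gripper's body (76 mm by 85 mm) begins 54 mm behind the grasp point. The pads swing forward as they close: fully open they stand 13 mm farther back than shut.
Start: joints at [-77.756, 20.558, 86.54, -0, 72.909, -6.595], TCP at [193.729, -567.833, 242.267] pointing down, gripper open.
Joint ranges: [-170.27, 170.27], [-57.76, 135], [12.27, 136.19], [-55.21, 235.2], [11.17, 155.16], [-170.74, 170.74]. Speed limits (degrees/s): [136.94, 136.94, 180, 180, 180, 180].

## Interface

Orientations are given as a 3x3 rotation matrix whose columns are the frame's x, y, z axes.
In Python, from cell import bot, get_image, camera_info gives the robot as it stands. The module is installed in compiled form; this text tells all that it offers.
- The arm moves only by the tool arm_command, never from a script. Its argument "motion" is a list of rows, each a list of 2 entries, a list of its own where there are three numbers: the shift along the tool's x, y, z in m, then the turn, a rotation vector about the tool's x, y, z in degrees. A call has 1 to 5 rows; each row is the pose to reach, as a shift and turn from the pose commanded when the call began, along the tool's axes at that moment; what a row does not reach only later rows make up. A row lasts 1/10 s, in which the tool goes at most 50 mm and 8.59 degrees, less where a joint would pass 70% of its speed; a pose out of reach is approached as far as the arm can. A call with a gripper value outside its range is refused whole. "fingers" is the opening in per cent of the stroke, from 0 (shut) to 100 (fully open), set as the call begins (left out, the last holds). The fingers move at their own pace and stop on an object; the grip force is fixed at half the most. Time passes only in rows, so rows that repeat a pose let the fingers close. It gives the time, the measured TCP pose, the force and the opening at its end, in the units of the state.
- bot.observe(): the state, without advancing time (a new reading comes with each control period).
- get_image(name): name is "side" or "top"; returns the picture (420x560x3 uint8, red, green, blue); there is no depth.
- camera_info(name): a dict with "K" (3x3 intrinsics, pixels), "D" ([k1, k2, p1, p2, k3] as OpenCV has them; the pictures are not rectified), "extrinsics" (4x4, takes a point from world to camera coordinates). Camera axes: x right, y up, looking along -z (the intrinsics and any distortion apply to the point x, -y, -z); pixel columns grow to the right and rows downward; lengths in mm; the calibration is good to about 2 mm. A picture is of the moment at which its call begins. camera_info takes no time and is no camera call.
- bot.hand_in(): hands the job in, once; it reports no verdict.
The state is a dict: "time_s": time; "qpos": joint angles; "joint_velocities": joint speeds; "joint_efforts": joint torques, N m; "tcp_pos": TCP position; "eef_rot": TCP orientation; "wrist_force": force on the tool from outside, world axes, zero at the start; "torque": the same for the moment, N m; "finger_gap": opening from 0.0 (shut) to 1.0 (fully open).
Only numpy, scipy, OpenCV 4.12 (cv2) and the standard library are available. Lean on these libraries where they do the work, as an engineer would, in place of code of your own. Each camera call takes 0.05 s, during which the arm holds its last target.

## Working session

There is one attempt and no reset: what is moved stays moved. The work goes in short steps, Python scripts to look and compute and a tool call to move; the robot and the scene stay as the last step left them, time stands still between calls to the robot, and variables do not carry over. Pictures are saved under pics/ and viewed, and the job is handed in when it is done.

Besides the shell and the picture viewer there is one more tool, called after "Emit:" by a JSON object that holds its "fn" and its "kwargs", one argument or row to a line. arm_command: Moves the arm, as the interface text tells. Its arguments: {"type":"object","properties":{"motion":{"type":"array"},"fingers":{"type":"number"}},"required":["motion"]}

```bash
mkdir -p pics; python3 - <<'E'
from cell import bot,get_image,camera_info
import cv2,numpy as np
np.set_printoptions(precision=3,suppress=True)
print(bot.observe(), bot.tcp_to_tips)
for n in('side','top'):
    im=get_image(n); cv2.imwrite(f'pics/{n}0.png',im[:,:,::-1])
    print(n,camera_info(n))
E
```

```text
{'time_s': 0.0, 'qpos': array([-77.756,  20.598,  86.599,   0.002,  72.91 ,  -6.596]), 'joint_velocities': array([-0.009, -0.051,  0.102, -0.029, -0.055,  0.081]), 'joint_efforts': array([ -0.   , -52.762, -27.862,  -0.001,   0.013,   0.   ]), 'tcp_pos': array([ 193.605, -567.199,  241.449]), 'eef_rot': array([[ 0.323, -0.   ,  0.946],
       [-0.946,  0.002,  0.323],
       [-0.002, -1.   ,  0.   ]]), 'wrist_force': array([-0.53 ,  0.018, -0.381]), 'torque': array([ 0.02 , -0.038, -0.033]), 'finger_gap': 0.9995975024368331} 11.0
side {'K': array([[466.933,   0.   , 284.535],
       [  0.   , 466.933, 212.607],
       [  0.   ,   0.   ,   1.   ]]), 'D': array([-0.036,  0.   ,  0.   ,  0.   ,  0.   ]), 'extrinsics': array([[   -0.846,    -0.533,     0.016,   463.867],
       [    0.348,    -0.529,     0.774,  -208.249],
       [   -0.404,     0.66 ,     0.633, -1446.817],
       [    0.   ,     0.   ,     0.   ,     1.   ]])}
top {'K': array([[518.789,   0.   , 278.667],
       [  0.   , 518.789, 205.051],
       [  0.   ,   0.   ,   1.   ]]), 'D': array([-0.046,  0.   ,  0.   ,  0.   ,  0.   ]), 'extrinsics': array([[   -0.003,    -1.   ,     0.003,   115.561],
       [    0.98 ,    -0.002,     0.198,  -504.248],
       [   -0.198,     0.003,     0.98 , -1395.52 ],
       [    0.   ,     0.   ,     0.   ,     1.   ]])}
```

View pics/top0.png

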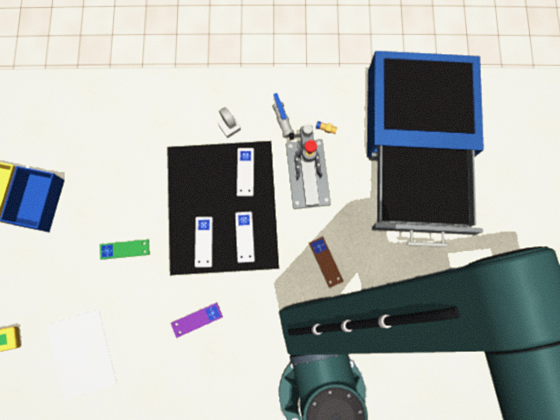

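View pics/side0.png

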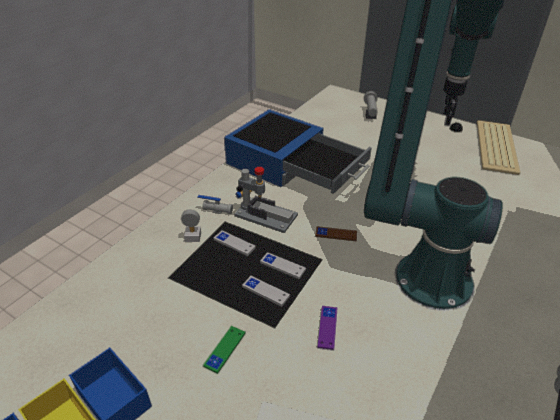

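The top view shows three aluminium blanks on the black mat, at px (245,172), (203,241) and (245,237), all with the blue end up the image (+x). The look-alikes I could mistake for them are green (125,249), purple (197,320) and brown (326,262). I'll leave those alone. The stand is at (308,175) with its red cap at (310,147), and the open drawer is at (427,185). Next I'll check close crops.

```bash
cat > h.py <<'E'
import cv2,numpy as np
from cell import bot,get_image,camera_info
np.set_printoptions(precision=2,suppress=True)
def ray(n,uv):
    c=camera_info(n);E=np.array(c['extrinsics']);R=E[:3,:3];t=E[:3,3]
    p=cv2.undistortPoints(np.array([[uv]],float),np.array(c['K']),np.array(c['D'])).ravel()
    d=R.T@np.array([p[0],-p[1],-1.]);return -R.T@t,d
def onz(n,uv,z):
    o,d=ray(n,uv);return (o+d*(z-o[2])/d[2])
def tri(a,b):
    (o1,d1),(o2,d2)=ray('top',a),ray('side',b)
    s=np.linalg.lstsq(np.c_[d1,-d2],o2-o1,rcond=None)[0]
    p,q=o1+d1*s[0],o2+d2*s[1];return (p+q)/2,np.linalg.norm(p-q)
def proj(n,P):
    c=camera_info(n);E=np.array(c['extrinsics']);q=E[:3,:3]@np.array(P,float)+E[:3,3]
    return cv2.projectPoints(np.array([[q[0],-q[1],-q[2]]]),np.zeros(3),np.zeros(3),np.array(c['K']),np.array(c['D']))[0].ravel()
def whites(im,n='top',z=13,amin=250,roi=None):
    "white blobs on dark mat -> minAreaRect"
    hsv=cv2.cvtColor(im,cv2.COLOR_RGB2HSV)
    m=((im.min(2)>130)).astype(np.uint8)
    blue=((hsv[...,0]>100)&(hsv[...,0]<130)&(hsv[...,1]>110)&(hsv[...,2]>60)).astype(np.uint8)
    return m,blue
def crop(im,x0,y0,x1,y1,s,f):
    cv2.imwrite(f,cv2.resize(im[y0:y1,x0:x1,::-1],None,fx=s,fy=s,interpolation=cv2.INTER_CUBIC))
E
python3 - <<'E'
from h import *
im=cv2.imread('pics/top0.png')[:,:,::-1]
crop(im,160,80,350,280,4 if 0 else 3,'pics/c1.png')
crop(im,275,80,345,220,4,'pics/c2.png')
crop(im,360,40,500,260,2.7,'pics/c3.png')
E
```

```text
(no output)
```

View pics/c1.png

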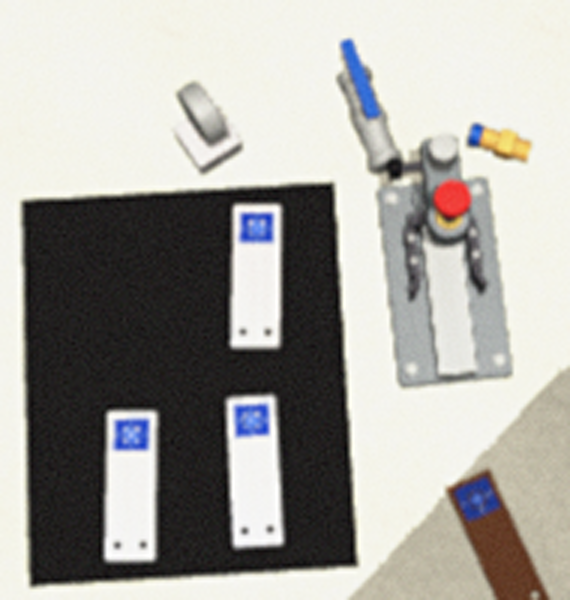

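View pics/c2.png

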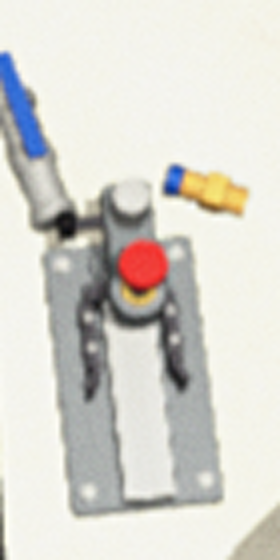

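View pics/c3.png

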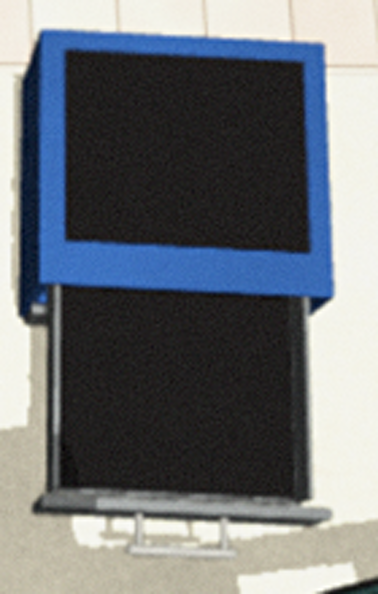

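```bash
cat >> h.py <<'E'
def blanks(im,z=13,roi=(165,140,280,280)):
    hsv=cv2.cvtColor(im,cv2.COLOR_RGB2HSV)
    m=((im.max(2)>110)).astype(np.uint8)
    x0,y0,x1,y1=roi; k=np.zeros_like(m);k[y0:y1,x0:x1]=m[y0:y1,x0:x1]
    n,l,s,c=cv2.connectedComponentsWithStats(k)
    out=[]
    blue=(hsv[...,0]>100)&(hsv[...,0]<130)&(hsv[...,1]>110)&(hsv[...,2]>60)
    for i in range(1,n):
        if 500<s[i,4]<1600 and s[i,0]>x0 and s[i,1]>y0 and s[i,0]+s[i,2]<x1 and s[i,1]+s[i,3]<y1:
            cn=cv2.findContours((l==i).astype(np.uint8),cv2.RETR_EXTERNAL,cv2.CHAIN_APPROX_NONE)[0][0][:,0]
            W=np.array([onz('top',p,z)[:2] for p in cn],np.float32)
            r=cv2.minAreaRect(W)
            b=np.argwhere((l==i)&blue)[:,::-1].mean(0); B=onz('top',b,z)[:2]
            d=B-np.array(r[0]); 
            box=cv2.boxPoints(r);e1=box[1]-box[0];e2=box[2]-box[1];e=e1 if np.linalg.norm(e1)>np.linalg.norm(e2) else e2
            e=e/np.linalg.norm(e); e=e if e@d>0 else -e
            out.append((np.array(r[0]),np.degrees(np.arctan2(e[1],e[0])),r[1],B))
    return out
E
python3 - <<'E'
from h import *
im=cv2.imread('pics/top0.png')[:,:,::-1]
for b in blanks(im): print('blank mid',b[0],'ang',round(float(b[1]),2),'size',b[2],'patch',b[3])
f=lambda p:onz('top',(p[0]/4+275-.4,p[1]/4+80-.4),15)
P=[f(p) for p in [(62,262),(181,256),(88,492),(206,480)]]
tl,tr,bl,br=P;print(np.array(P));print('base c',sum(P)/4,'ang',[np.degrees(np.arctan2(*(a-b)[1::-1])) for a,b in((tl,bl),(tr,br))],'across',np.degrees(np.arctan2(*(tl-tr)[1::-1]))-90,np.degrees(np.arctan2(*(bl-br)[1::-1]))-90)
hs=lambda im:cv2.cvtColor(im,cv2.COLOR_RGB2HSV)
def red(im):
    h=hs(im);m=((h[...,0]<8)|(h[...,0]>172))&(h[...,1]>170)&(h[...,2]>120);m=m.astype(np.uint8)
    n,l,s,c=cv2.connectedComponentsWithStats(m);i=1+s[1:,4].argmax();return c[i],s[i]
c,s=red(im);print('cap',c,s,onz('top',c,194))
si=cv2.imread('pics/side0.png')[:,:,::-1]
c2,s2=red(si);print(c2,s2,tri(c,c2))
print('col',onz('top',(130/4+275-.4,198/4+80-.4),170))
# anvil corners at z40 open end
for p in [(124,495),(173,492)]: print('anvil',onz('top',(p[0]/4+275-.4,p[1]/4+80-.4),40))
g=lambda p:(p[0]/2.7+360-.4,p[1]/2.7+40-.4)
print('handle',onz('top',g((131,550)),96),onz('top',g((235,552)),96))
print('cab front top corners',onz('top',g((38,283)),131),onz('top',g((330,297)),131),'back',onz('top',g((42,31)),131),onz('top',g((324,43)),131))
print('panel top inner', onz('top',g((60,492)),120),onz('top',g((300,500)),120))
E
```

```text
blank mid [612.2  211.98] ang -0.14 size (48.84428024291992, 140.90667724609375) patch [660.66 210.82]
blank mid [422.02 211.47] ang 3.45 size (144.09483337402344, 49.18023681640625) patch [470.22 214.37]
blank mid [407.2  326.74] ang 1.27 size (142.39553833007812, 48.46702194213867) patch [456.   328.07]
[[690.57  80.12  15.  ]
 [695.04  -7.09  15.  ]
 [518.7   62.8   15.  ]
 [527.27 -21.8   15.  ]]
base c [607.89  28.51  15.  ] ang [np.float64(5.751810674335339), np.float64(5.010292910204857)] across 2.9316785265902467 5.787751115998319
cap [310.22 146.14] [305 141  12  12 107] [629.51  33.28 194.  ]
[258.81 169.08] [255 167   9   5  37] (array([630.34,  33.98, 195.79]), np.float64(2.940601143228172))
col [684.17  39.16 170.  ]
anvil [511.32  38.5   40.  ]
anvil [513.39   4.02  40.  ]
handle [ 390.4  -230.62   96.  ] [ 387.93 -334.21   96.  ]
cab front top corners [ 654.59 -142.43  131.  ] [ 640.26 -436.6   131.  ] back [ 929.65 -158.36  131.  ] [ 918.07 -454.75  131.  ]
panel top inner [ 444.67 -157.63  120.  ] [ 435.92 -394.15  120.  ]
```

```bash
cat >> h.py <<'E'
from scipy.spatial.transform import Rotation as Ro
def mv(x,y,z,yaw):
    "shift (m, tool axes) and turn to bring measured TCP to xyz(mm), tool down, tool z axis along yaw(deg)"
    o=bot.observe();R=np.array(o['eef_rot']);p=np.array(o['tcp_pos'])
    a=np.radians(yaw);Z=np.array([np.cos(a),np.sin(a),0]);Y=np.array([0,0,-1.]);X=np.cross(Y,Z)
    T=np.c_[X,Y,Z]
    s=R.T@(np.array([x,y,z])-p)/1000; r=Ro.from_matrix(R.T@T).as_rotvec(degrees=True)
    print('shift',np.round(s,4).tolist(),'turn',np.round(r,2).tolist())
def st():
    o=bot.observe();R=np.array(o['eef_rot']);print('t',o['time_s'],'tcp',o['tcp_pos'],'F',o['wrist_force'],'gap',round(float(o['finger_gap']),3),'yaw',round(float(np.degrees(np.arctan2(R[1,2],R[0,2]))),2))
E
python3 -c "
from h import *
mv(582,212,242,-0.1)"
```

```text
shift [-0.6121, 0.0007, 0.6192] turn [0.01, 18.94, -0.1]
```

Emit:
{"fn": "arm_command", "kwargs": {
  "motion": [
    [[-0.612,0,0.619],[0,18.9,0]],
    [[-0.612,0,0.619],[0,18.9,0]],
    [[-0.612,0,0.619],[0,18.9,0]],
    [[-0.612,0,0.619],[0,18.9,0]],
    [[-0.612,0,0.619],[0,18.9,0]]
  ],
  "fingers": 70
}}

```text
time_s: 0.6
tcp_pos: [305.5, -342.0, 242.0]
eef_rot: [[-0.002, -0.0, 1.0], [-1.0, 0.001, -0.002], [-0.001, -1.0, -0.0]]
wrist_force: [0.9, 0.2, 0.1]
finger_gap: 0.702
```

```bash
python3 -c "
from h import *
st();mv(582,212,240,-0.1)"
```

```text
t 0.6 tcp [ 305.53 -342.04  242.  ] F [0.92 0.23 0.12] gap 0.702 yaw -0.1
shift [-0.5545, 0.0023, 0.2755] turn [0.01, -0.0, -0.04]
```

Emit:
{"fn": "arm_command", "kwargs": {
  "motion": [
    [[-0.554,0,0.275],[0,0,0]],
    [[-0.554,0,0.275],[0,0,0]],
    [[-0.554,0,0.275],[0,0,0]],
    [[-0.554,0,0.275],[0,0,0]],
    [[-0.554,0,0.275],[0,0,0]]
  ]
}}

```text
time_s: 1.1
tcp_pos: [416.9, -118.2, 242.3]
eef_rot: [[-0.001, 0.0, 1.0], [-1.0, 0.0, -0.001], [-0.0, -1.0, 0.0]]
wrist_force: [0.1, -1.0, 0.4]
finger_gap: 0.696
```

```bash
python3 -c "
from h import *
st();mv(582,212,140,-0.1)"
```

```text
t 1.1 tcp [ 416.91 -118.24  242.27] F [ 0.13 -0.98  0.36] gap 0.696 yaw -0.07
shift [-0.3305, 0.1023, 0.1647] turn [-0.0, 0.03, -0.0]
```

Emit:
{"fn": "arm_command", "kwargs": {
  "motion": [
    [[-0.33,0.05,0.165],[0,0,0]],
    [[-0.33,0.05,0.165],[0,0,0]],
    [[-0.33,0.05,0.165],[0,0,0]],
    [[-0.33,0.05,0.165],[0,0,0]],
    [[-0.33,0.05,0.165],[0,0,0]]
  ]
}}

```text
time_s: 1.6
tcp_pos: [527.9, 103.3, 208.2]
eef_rot: [[-0.001, -0.0, 1.0], [-1.0, -0.0, -0.001], [0.0, -1.0, -0.0]]
wrist_force: [-0.2, -0.3, 0.1]
finger_gap: 0.7
```

```bash
python3 -c "
from h import *
st();mv(582,212,60,-0.1)"
```

```text
t 1.6 tcp [527.95 103.29 208.22] F [-0.21 -0.34  0.07] gap 0.7 yaw -0.04
shift [-0.1088, 0.1482, 0.054] turn [0.02, 0.06, 0.01]
```

Emit:
{"fn": "arm_command", "kwargs": {
  "motion": [
    [[-0.109,0.05,0.054],[0,0,0]],
    [[-0.109,0.05,0.054],[0,0,0]],
    [[-0.109,0.05,0.054],[0,0,0]],
    [[-0.109,0.148,0.054],[0,0,0]],
    [[-0.109,0.148,0.054],[0,0,0]]
  ]
}}

```text
time_s: 2.1
tcp_pos: [583.0, 211.8, 59.9]
eef_rot: [[0.001, 0.003, 1.0], [-1.0, 0.001, 0.001], [-0.001, -1.0, 0.003]]
wrist_force: [-0.2, 0.2, -0.7]
finger_gap: 0.701
```

```bash
python3 - <<'E'
from h import *
st();mv(582,212,40,-0.1)
im=get_image('top');crop(im,160,120,340,270,4,'pics/t1.png')
im=get_image('side');crop(im,160,150,340,330,3.3,'pics/s1.png')
E
```

```text
t 2.1 tcp [583.03 211.76  59.92] F [-0.25  0.18 -0.7 ] gap 0.701 yaw 0.05
shift [-0.0002, 0.0199, -0.0011] turn [-0.17, 0.15, -0.05]
```

View pics/s1.png

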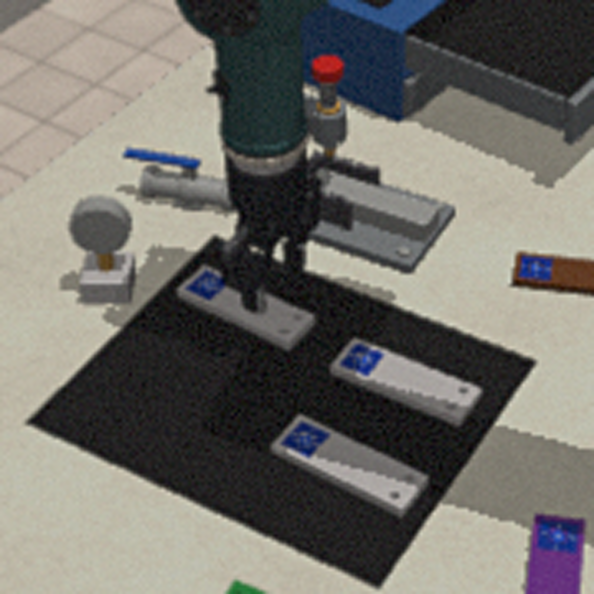

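View pics/t1.png

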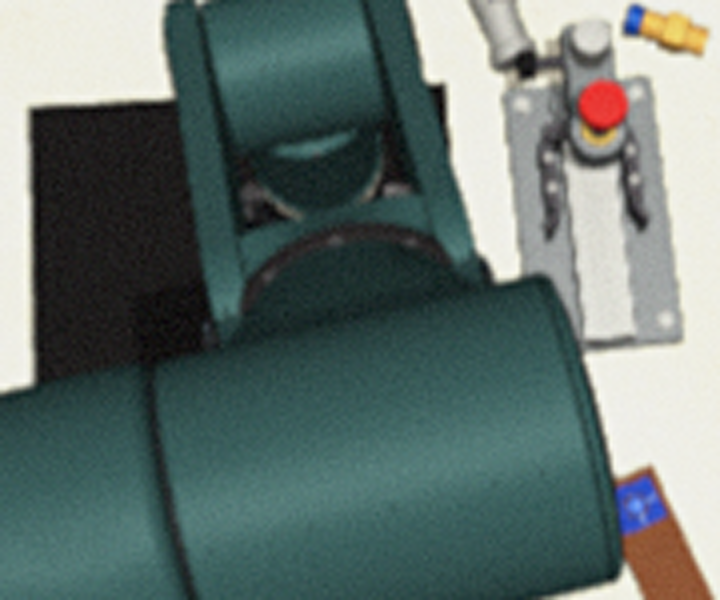

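Emit:
{"fn": "arm_command", "kwargs": {
  "motion": [
    [[0,0.02,-0.011],[0,0,0]],
    [[0,0.042,-0.011],[0,0,0]],
    [[0,0.042,-0.011],[0,0,0]]
  ]
}}

```text
time_s: 2.5
tcp_pos: [569.5, 209.6, 18.4]
eef_rot: [[-0.001, -0.003, 1.0], [-1.0, -0.001, -0.001], [0.001, -1.0, -0.003]]
wrist_force: [0.4, -0.6, 0.2]
finger_gap: 0.697
```

Emit:
{"fn": "arm_command", "kwargs": {
  "motion": [
    [[0,0.002,0],[0,0,0]],
    [[0,0.004,0],[0,0,0]]
  ]
}}

```text
time_s: 2.7
tcp_pos: [572.5, 210.4, 16.8]
eef_rot: [[-0.001, 0.003, 1.0], [-1.0, 0.001, -0.001], [-0.001, -1.0, 0.003]]
wrist_force: [-0.0, 0.2, 0.4]
finger_gap: 0.7
```

Emit:
{"fn": "arm_command", "kwargs": {
  "motion": [
    [[0,0,0],[0,0,0]],
    [[0,0,0],[0,0,0]]
  ]
}}

```text
time_s: 2.9
tcp_pos: [571.5, 210.3, 15.8]
eef_rot: [[-0.001, 0.001, 1.0], [-1.0, 0.0, -0.001], [-0.0, -1.0, 0.001]]
wrist_force: [-0.2, -0.4, 0.7]
finger_gap: 0.698
```

Emit:
{"fn": "arm_command", "kwargs": {
  "motion": [
    [[0,0.002,0],[0,0,0]],
    [[0,0.002,0],[0,0,0]]
  ]
}}

```text
time_s: 3.1
tcp_pos: [570.7, 210.2, 12.8]
eef_rot: [[-0.001, -0.0, 1.0], [-1.0, 0.0, -0.001], [-0.0, -1.0, -0.0]]
wrist_force: [0.6, -0.2, -0.4]
finger_gap: 0.699
```

Emit:
{"fn": "arm_command", "kwargs": {
  "motion": [
    [[0,0,0],[0,0,0]],
    [[0,0,0],[0,0,0]],
    [[0,0,0],[0,0,0]],
    [[0,0,0],[0,0,0]],
    [[0,0,0],[0,0,0]]
  ],
  "fingers": 0
}}

```text
time_s: 3.6
tcp_pos: [570.9, 210.3, 13.2]
eef_rot: [[-0.001, 0.0, 1.0], [-1.0, 0.0, -0.001], [-0.0, -1.0, 0.0]]
wrist_force: [-1.3, 0.4, 5.4]
finger_gap: 0.505
```

```bash
python3 - <<'E'
from h import *
im=cv2.imread('pics/top0.png');g=im.min(2).astype(float)
L=[];Rr=[]
for r in range(166,202):
    row=cv2.GaussianBlur(g,(1,3),0)[r,290:335]
    # threshold crossing around bright bar
    c=int(round(310+(r-166)*0.03))-290
    th=185
    i=c
    while row[i]>th:i-=1
    l=i+(th-row[i])/(row[i+1]-row[i])
    i=c
    while row[i]>th:i+=1
    rr=i-1+(row[i-1]-th)/(row[i-1]-row[i])
    L.append(onz('top',(l+290,r),40)[:2]);Rr.append(onz('top',(rr+290,r),40)[:2])
    if r%6==0: print(r,row[c-10:c+11].astype(int),l+290,rr+290)
for A in(L,Rr,[(a+b)/2 for a,b in zip(L,Rr)]):
    A=np.array(A);k=np.polyfit(A[:,0],A[:,1],1);res=A[:,1]-np.polyval(k,A[:,0])
    print('ang',np.degrees(np.arctan(k[0])),'y@x=510,582',np.polyval(k,[510,582,630]),res.std())
E
```

```text
168 [141 136 201 222 224 223 219 219 218 222 222 222 224 219 197 161  87  71
  84  93 120] 301.75289575289577 314.3404255319149
174 [150 153 134 199 225 224 224 220 221 222 221 224 224 226 219 173 150 101
  56  39  58] 302.7837837837838 314.75135135135133
180 [174 164 143 162 206 225 222 222 223 221 221 223 226 226 228 228 188 166
 170 169 168] 303.5139664804469 316.17045454545456
186 [174 158 142 206 228 227 224 224 226 223 224 224 227 227 227 221 189 174
 173 172 174] 303.6653543307087 317.27868852459017
192 [174 171 154 137 206 230 226 226 224 225 223 224 226 227 228 225 196 174
 174 171 171] 304.69454545454545 317.5287356321839
198 [171 173 171 149 145 207 229 228 227 224 227 224 224 228 227 228 222 175
 164 174 175] 305.63745019920316 317.78723404255317
ang 5.787078495171302 y@x=510,582 [37.12 44.41 49.28] 0.5371912348037081
ang 6.3301091929653035 y@x=510,582 [ 0.52  8.51 13.83] 1.014461028776465
ang 6.0586909510055795 y@x=510,582 [18.82 26.46 31.56] 0.33499816934896787
```

Emit:
{"fn": "arm_command", "kwargs": {
  "motion": [
    [[0,-0.05,0],[0,0,0]],
    [[0,-0.1,0],[0,0,0]],
    [[0,-0.13,0],[0,0,0]],
    [[0,-0.13,0],[0,0,0]]
  ]
}}

```text
time_s: 4.0
tcp_pos: [574.0, 211.0, 147.5]
eef_rot: [[-0.001, 0.008, 1.0], [-1.0, 0.002, -0.001], [-0.002, -1.0, 0.008]]
wrist_force: [0.7, -0.3, -1.5]
finger_gap: 0.507
```

```bash
python3 - <<'E'
from h import *
st();mv(455,14.5,120,5.95)
E
```

```text
t 4.0 tcp [573.98 211.03 147.46] F [ 0.74 -0.3  -1.51] gap 0.507 yaw -0.05
shift [0.1967, 0.026, -0.119] turn [-0.49, -6.0, -0.1]
```

Emit:
{"fn": "arm_command", "kwargs": {
  "motion": [
    [[0.197,0.026,-0.119],[0,-6,0]],
    [[0.197,0.026,-0.119],[0,-6,0]],
    [[0.197,0.026,-0.119],[0,-6,0]],
    [[0.197,0.026,-0.119],[0,-6,0]],
    [[0.197,0.026,-0.119],[0,-6,0]]
  ]
}}

```text
time_s: 4.5
tcp_pos: [447.1, 11.7, 114.8]
eef_rot: [[0.103, -0.006, 0.995], [-0.995, 0.0, 0.103], [-0.001, -1.0, -0.006]]
wrist_force: [0.8, 0.7, -2.5]
finger_gap: 0.507
```

Emit:
{"fn": "arm_command", "kwargs": {
  "motion": [
    [[0,0.03,0],[0,0,0]],
    [[0,0.06,0],[0,0,0]],
    [[0,0.06,0],[0,0,0]],
    [[0,0.06,0],[0,0,0]]
  ]
}}

```text
time_s: 4.9
tcp_pos: [450.1, 13.5, 55.9]
eef_rot: [[0.104, -0.004, 0.995], [-0.995, 0.001, 0.104], [-0.001, -1.0, -0.004]]
wrist_force: [0.7, -0.4, -1.8]
finger_gap: 0.507
```

```bash
python3 - <<'E'
from h import *
st();mv(461,15,54,5.95)
im=get_image('top');crop(im,240,80,400,270,3.1,'pics/t2.png')
im=get_image('side');crop(im,180,150,340,270,5,'pics/s2.png')
E
```

```text
t 4.9 tcp [450.08  13.5   55.92] F [ 0.67 -0.36 -1.8 ] gap 0.507 yaw 5.94
shift [-0.0004, 0.0019, 0.011] turn [0.22, -0.01, -0.05]
```

View pics/s2.png

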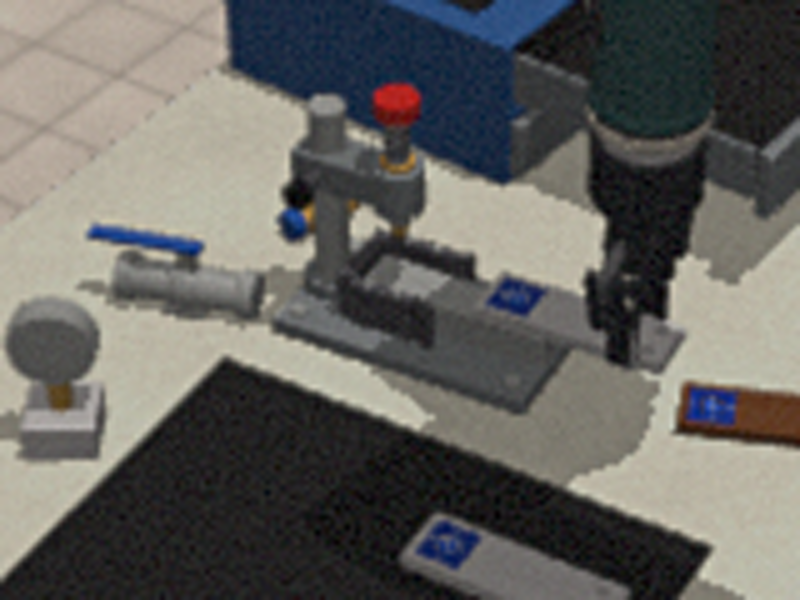

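View pics/t2.png

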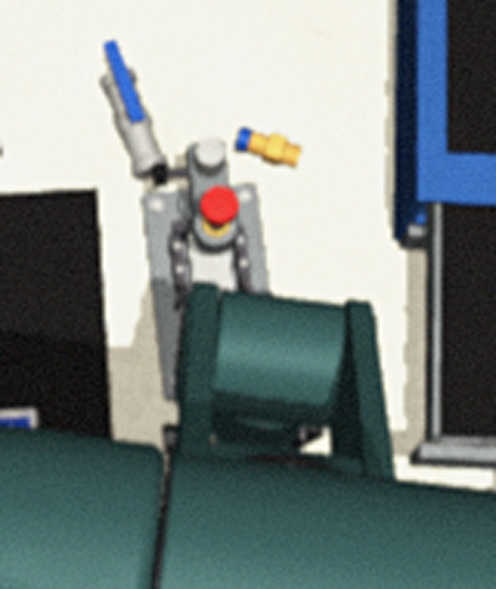

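```bash
python3 - <<'E'
from h import *
print(onz('side',(518/5+180-.4,296/5+150-.4),56))
E
```

```text
[542.32  20.05  56.  ]
```

Emit:
{"fn": "arm_command", "kwargs": {
  "motion": [
    [[0,0.002,0.02],[0,0,0]],
    [[0,0.002,0.04],[0,0,0]],
    [[0,0.002,0.06],[0,0,0]],
    [[0,0.002,0.06],[0,0,0]]
  ]
}}

```text
time_s: 5.4
tcp_pos: [516.2, 19.6, 56.6]
eef_rot: [[0.104, 0.007, 0.995], [-0.995, -0.001, 0.104], [0.001, -1.0, 0.007]]
wrist_force: [0.4, -0.5, -3.0]
finger_gap: 0.509
```

Emit:
{"fn": "arm_command", "kwargs": {
  "motion": [
    [[0,0.002,0.01],[0,0,0]],
    [[0,0.002,0.01],[0,0,0]]
  ]
}}

```text
time_s: 5.6
tcp_pos: [522.2, 20.7, 53.2]
eef_rot: [[0.104, 0.002, 0.995], [-0.995, -0.0, 0.104], [0.0, -1.0, 0.002]]
wrist_force: [0.2, 0.3, -2.5]
finger_gap: 0.506
```

Emit:
{"fn": "arm_command", "kwargs": {
  "motion": [
    [[0,0.001,0.007],[0,0,0]],
    [[0,0.001,0.01],[0,0,0]],
    [[0,0.001,0.01],[0,0,0]]
  ]
}}

```text
time_s: 5.9
tcp_pos: [531.6, 21.5, 51.8]
eef_rot: [[0.103, 0.0, 0.995], [-0.995, 0.0, 0.103], [-0.0, -1.0, 0.0]]
wrist_force: [0.3, -0.7, -2.9]
finger_gap: 0.502
```

Emit:
{"fn": "arm_command", "kwargs": {
  "motion": [
    [[0,0,0.006],[0,0,0]],
    [[0,0,0.006],[0,0,0]],
    [[0,0,0.006],[0,0,0]]
  ]
}}

```text
time_s: 6.2
tcp_pos: [537.2, 22.2, 51.8]
eef_rot: [[0.103, 0.0, 0.995], [-0.995, 0.0, 0.103], [-0.0, -1.0, 0.0]]
wrist_force: [0.1, -0.5, -1.9]
finger_gap: 0.507
```

```bash
python3 - <<'E'
from h import *
st()
im=get_image('side');crop(im,200,150,320,240,6,'pics/s3.png')
E
```

```text
t 6.2 tcp [537.24  22.19  51.76] F [ 0.1  -0.52 -1.85] gap 0.507 yaw 5.94
```

View pics/s3.png

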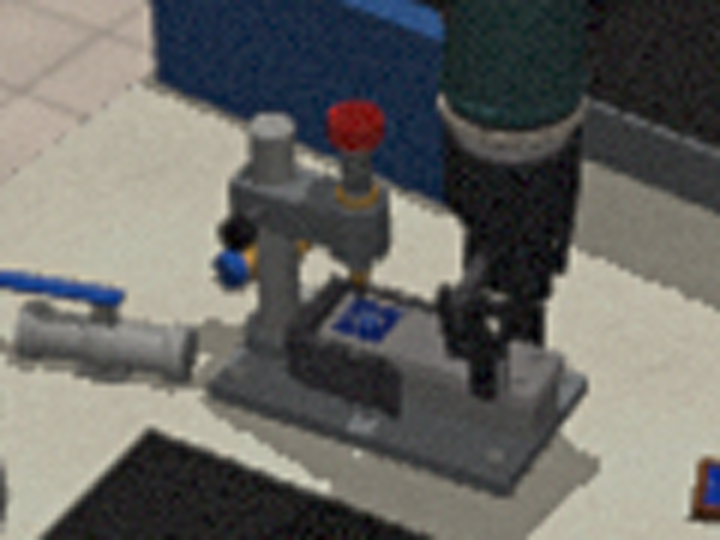

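Emit:
{"fn": "arm_command", "kwargs": {
  "motion": [
    [[0,0.001,0.003],[0,0,0]],
    [[0,0.001,0.003],[0,0,0]]
  ]
}}

```text
time_s: 6.45
tcp_pos: [540.5, 22.5, 50.7]
eef_rot: [[0.103, 0.0, 0.995], [-0.995, 0.0, 0.103], [-0.0, -1.0, 0.0]]
wrist_force: [0.2, -0.2, -1.9]
finger_gap: 0.508
```

Emit:
{"fn": "arm_command", "kwargs": {
  "motion": [
    [[0,0,0.002],[0,0,0]],
    [[0,0,0.002],[0,0,0]]
  ]
}}

```text
time_s: 6.65
tcp_pos: [542.3, 22.7, 50.8]
eef_rot: [[0.103, 0.0, 0.995], [-0.995, 0.0, 0.103], [-0.0, -1.0, 0.0]]
wrist_force: [0.2, -0.1, -2.2]
finger_gap: 0.504
```

Emit:
{"fn": "arm_command", "kwargs": {
  "motion": [
    [[0,0,0.002],[0,0,0]],
    [[0,0,0.002],[0,0,0]]
  ]
}}

```text
time_s: 6.85
tcp_pos: [542.5, 22.9, 50.4]
eef_rot: [[0.103, -0.003, 0.995], [-0.995, 0.0, 0.103], [-0.0, -1.0, -0.003]]
wrist_force: [-4.1, -1.1, -1.2]
finger_gap: 0.507
```

Emit:
{"fn": "arm_command", "kwargs": {
  "motion": [
    [[0,0,0.001],[0,0,0]],
    [[0,0,0.001],[0,0,0]]
  ]
}}

```text
time_s: 7.05
tcp_pos: [542.5, 23.0, 50.2]
eef_rot: [[0.103, -0.005, 0.995], [-0.995, 0.0, 0.103], [-0.001, -1.0, -0.005]]
wrist_force: [-6.9, -2.1, 0.3]
finger_gap: 0.508
```

Emit:
{"fn": "arm_command", "kwargs": {
  "motion": [
    [[0,0.001,0],[0,0,0]],
    [[0,0.001,0],[0,0,0]]
  ]
}}

```text
time_s: 7.25
tcp_pos: [542.5, 23.0, 50.2]
eef_rot: [[0.103, -0.004, 0.995], [-0.995, 0.0, 0.103], [-0.0, -1.0, -0.004]]
wrist_force: [-8.7, -1.5, 10.0]
finger_gap: 0.502
```

Emit:
{"fn": "arm_command", "kwargs": {
  "motion": [
    [[0,0,0],[0,0,0]],
    [[0,0,0],[0,0,0]],
    [[0,0,0],[0,0,0]]
  ],
  "fingers": 65
}}

```text
time_s: 7.55
tcp_pos: [546.4, 23.0, 50.1]
eef_rot: [[0.103, 0.002, 0.995], [-0.995, 0.0, 0.103], [0.0, -1.0, 0.002]]
wrist_force: [-0.1, -0.2, 1.1]
finger_gap: 0.652
```

Emit:
{"fn": "arm_command", "kwargs": {
  "motion": [
    [[0,-0.03,0],[0,0,0]],
    [[0,-0.08,0],[0,0,0]],
    [[0,-0.13,-0.02],[0,0,0]],
    [[0,-0.18,-0.03],[0,0,0]],
    [[0,-0.18,-0.03],[0,0,0]]
  ]
}}

```text
time_s: 8.05
tcp_pos: [518.3, 19.6, 236.0]
eef_rot: [[0.104, 0.011, 0.995], [-0.995, -0.001, 0.104], [0.002, -1.0, 0.011]]
wrist_force: [1.3, -0.5, -1.1]
finger_gap: 0.649
```

```bash
python3 - <<'E'
from h import *
st()
im=get_image('side');crop(im,200,150,320,240,6,'pics/s4.png')
im=get_image('top');crop(im,280,90,350,220,4.5,'pics/t4.png')
E
```

```text
t 8.05 tcp [518.35  19.64 236.01] F [ 1.29 -0.46 -1.1 ] gap 0.649 yaw 5.95
```

View pics/s4.png

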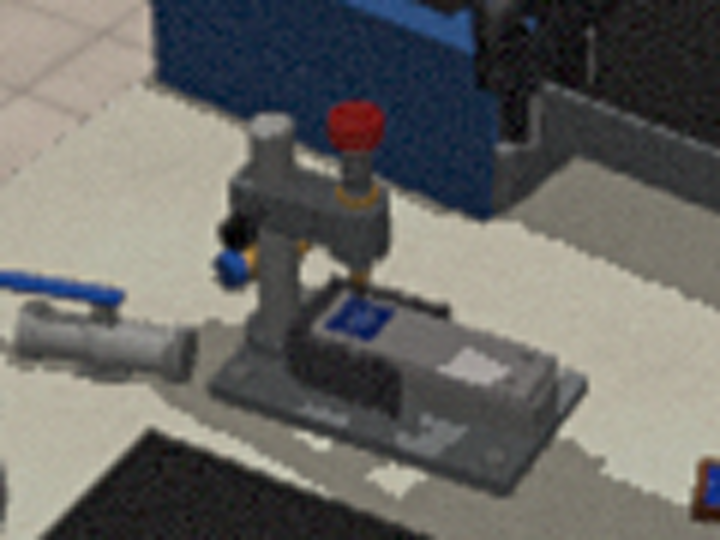

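View pics/t4.png

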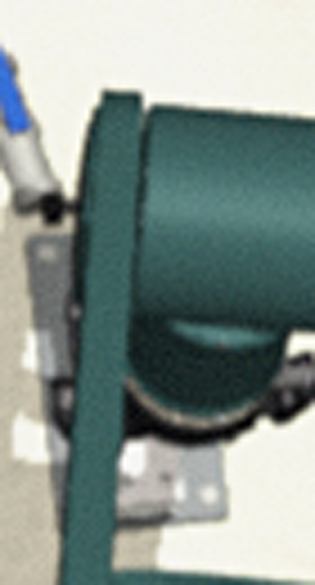

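```bash
python3 - <<'E'
from h import *
mv(630.3,33,220,5.95)
E
```

```text
shift [-0.0014, 0.0124, 0.1142] turn [-0.31, -0.01, 0.05]
```

Emit:
{"fn": "arm_command", "kwargs": {
  "motion": [
    [[-0.001,0,0.04],[0,0,0]],
    [[-0.001,0,0.08],[0,0,0]],
    [[-0.001,0,0.113],[0,0,0]],
    [[-0.001,0,0.113],[0,0,0]],
    [[-0.001,0,0.113],[0,0,0]]
  ],
  "fingers": 0
}}

```text
time_s: 8.65
tcp_pos: [626.9, 32.7, 227.0]
eef_rot: [[0.104, -0.004, 0.995], [-0.995, 0.0, 0.104], [-0.001, -1.0, -0.004]]
wrist_force: [-0.7, -0.4, -0.5]
finger_gap: 0.004
```

```bash
python3 - <<'E'
from h import *
st();mv(630.3,33,207,5.95)
im=get_image('side');crop(im,200,130,320,220,6,'pics/s5.png')
E
```

```text
t 8.65 tcp [626.93  32.72 227.05] F [-0.72 -0.42 -0.48] gap 0.004 yaw 5.96
shift [0.0001, 0.02, 0.0035] turn [0.23, 0.01, -0.04]
```

View pics/s5.png

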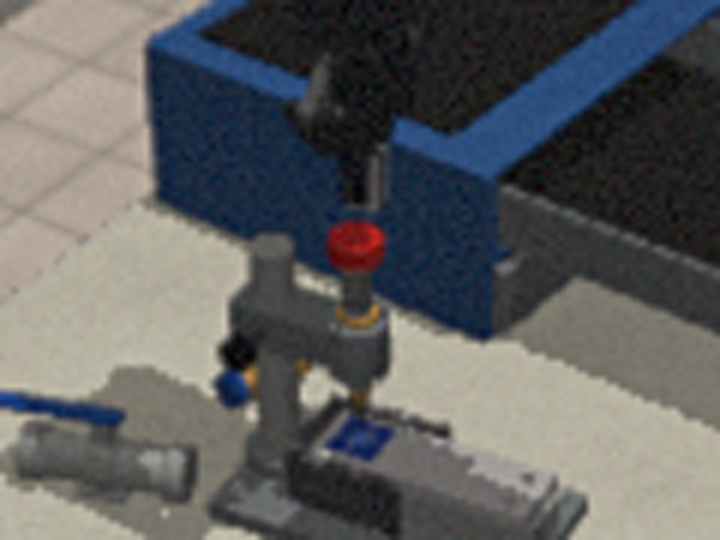

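Emit:
{"fn": "arm_command", "kwargs": {
  "motion": [
    [[0,0.01,0.002],[0,0,0]],
    [[0,0.019,0.002],[0,0,0]],
    [[0,0.019,0.002],[0,0,0]]
  ]
}}

```text
time_s: 9.0
tcp_pos: [627.5, 32.8, 208.7]
eef_rot: [[0.103, -0.004, 0.995], [-0.995, 0.0, 0.103], [-0.001, -1.0, -0.004]]
wrist_force: [-0.7, 0.5, -0.7]
finger_gap: 0.003
```

Emit:
{"fn": "arm_command", "kwargs": {
  "motion": [
    [[0,0.005,0],[0,0,0]],
    [[0,0.01,0],[0,0,0]],
    [[0,0.015,0],[0,0,0]]
  ]
}}

```text
time_s: 9.3
tcp_pos: [629.5, 32.7, 195.7]
eef_rot: [[0.103, 0.0, 0.995], [-0.995, 0.0, 0.103], [-0.0, -1.0, 0.0]]
wrist_force: [-0.2, -0.5, 1.8]
finger_gap: 0.001
```

Emit:
{"fn": "arm_command", "kwargs": {
  "motion": [
    [[0,0.005,0],[0,0,0]],
    [[0,0.008,0],[0,0,0]],
    [[0,0.008,0],[0,0,0]]
  ]
}}

```text
time_s: 9.6
tcp_pos: [629.5, 32.7, 187.9]
eef_rot: [[0.103, -0.0, 0.995], [-0.995, 0.0, 0.103], [-0.0, -1.0, -0.0]]
wrist_force: [-2.2, -0.4, 6.7]
finger_gap: -0.003
```

Emit:
{"fn": "arm_command", "kwargs": {
  "motion": [
    [[0,0.003,0],[0,0,0]],
    [[0,0.003,0],[0,0,0]]
  ]
}}

```text
time_s: 9.8
tcp_pos: [629.5, 32.7, 185.3]
eef_rot: [[0.103, 0.0, 0.995], [-0.995, -0.0, 0.103], [0.0, -1.0, 0.0]]
wrist_force: [-2.8, -0.6, 8.3]
finger_gap: -0.001
```

Emit:
{"fn": "arm_command", "kwargs": {
  "motion": [
    [[0,0.002,0],[0,0,0]],
    [[0,0.002,0],[0,0,0]]
  ]
}}

```text
time_s: 10.0
tcp_pos: [629.5, 32.7, 183.9]
eef_rot: [[0.104, 0.001, 0.995], [-0.995, -0.0, 0.104], [0.0, -1.0, 0.001]]
wrist_force: [-4.1, 0.1, 12.0]
finger_gap: -0.004
```

Emit:
{"fn": "arm_command", "kwargs": {
  "motion": [
    [[0,0.002,0],[0,0,0]],
    [[0,0.002,0],[0,0,0]]
  ]
}}

```text
time_s: 10.2
tcp_pos: [629.5, 32.7, 182.6]
eef_rot: [[0.104, 0.001, 0.995], [-0.995, -0.0, 0.104], [0.0, -1.0, 0.001]]
wrist_force: [-5.7, 0.1, 15.3]
finger_gap: -0.0
```

Emit:
{"fn": "arm_command", "kwargs": {
  "motion": [
    [[0,0.002,0],[0,0,0]],
    [[0,0.002,0],[0,0,0]]
  ]
}}

```text
time_s: 10.4
tcp_pos: [629.6, 32.7, 180.8]
eef_rot: [[0.104, 0.001, 0.995], [-0.995, -0.0, 0.104], [0.0, -1.0, 0.001]]
wrist_force: [-6.0, -0.5, 15.9]
finger_gap: -0.002
```

Emit:
{"fn": "arm_command", "kwargs": {
  "motion": [
    [[0,0.002,0],[0,0,0]],
    [[0,0.002,0],[0,0,0]]
  ]
}}

```text
time_s: 10.6
tcp_pos: [629.6, 32.7, 179.3]
eef_rot: [[0.104, 0.001, 0.995], [-0.995, -0.0, 0.104], [0.0, -1.0, 0.001]]
wrist_force: [-6.9, -0.3, 19.3]
finger_gap: 0.002
```

Emit:
{"fn": "arm_command", "kwargs": {
  "motion": [
    [[0,0.002,0],[0,0,0]],
    [[0,0.002,0],[0,0,0]]
  ]
}}

```text
time_s: 10.8
tcp_pos: [629.6, 32.8, 177.2]
eef_rot: [[0.104, 0.001, 0.995], [-0.995, -0.0, 0.104], [0.0, -1.0, 0.001]]
wrist_force: [-5.9, -0.3, 16.6]
finger_gap: -0.002
```

Emit:
{"fn": "arm_command", "kwargs": {
  "motion": [
    [[0,0.002,0],[0,0,0]],
    [[0,0.002,0],[0,0,0]]
  ]
}}

```text
time_s: 11.0
tcp_pos: [629.5, 32.8, 174.2]
eef_rot: [[0.104, 0.001, 0.995], [-0.995, -0.0, 0.104], [0.0, -1.0, 0.001]]
wrist_force: [-4.4, -0.4, 12.0]
finger_gap: 0.002
```

Emit:
{"fn": "arm_command", "kwargs": {
  "motion": [
    [[0,0.001,0],[0,0,0]],
    [[0,0.001,0],[0,0,0]]
  ]
}}

```text
time_s: 11.2
tcp_pos: [629.5, 32.8, 173.9]
eef_rot: [[0.104, 0.001, 0.995], [-0.995, -0.0, 0.104], [0.0, -1.0, 0.001]]
wrist_force: [-5.3, -0.0, 15.1]
finger_gap: 0.003
```

Emit:
{"fn": "arm_command", "kwargs": {
  "motion": [
    [[0,-0.02,0],[0,0,0]],
    [[0,-0.05,0],[0,0,0]],
    [[0,-0.065,0],[0,0,0]],
    [[0,-0.065,-0.05],[0,0,0]],
    [[0,-0.065,-0.1],[0,0,0]]
  ]
}}

```text
time_s: 11.7
tcp_pos: [530.4, 22.3, 237.0]
eef_rot: [[0.104, 0.002, 0.995], [-0.995, -0.0, 0.104], [0.0, -1.0, 0.002]]
wrist_force: [-0.8, -0.7, 0.2]
finger_gap: 0.001
```

Emit:
{"fn": "arm_command", "kwargs": {
  "motion": [
    [[0,0,-0.015],[0,0,0]],
    [[0,0,-0.015],[0,0,0]],
    [[0,0,-0.015],[0,0,0]]
  ],
  "fingers": 65
}}

```text
time_s: 12.0
tcp_pos: [516.1, 20.9, 237.1]
eef_rot: [[0.103, 0.002, 0.995], [-0.995, 0.0, 0.103], [0.0, -1.0, 0.002]]
wrist_force: [0.7, 0.4, -0.4]
finger_gap: 0.507
```

```bash
python3 - <<'E'
from h import *
st();mv(543,23,80,5.95)
im=get_image('side');crop(im,200,140,320,230,6,'pics/s6.png')
E
```

```text
t 12.0 tcp [516.06  20.85 237.13] F [ 0.69  0.41 -0.38] gap 0.507 yaw 5.93
shift [0.0006, 0.1572, 0.0267] turn [-0.11, -0.02, 0.01]
```

View pics/s6.png

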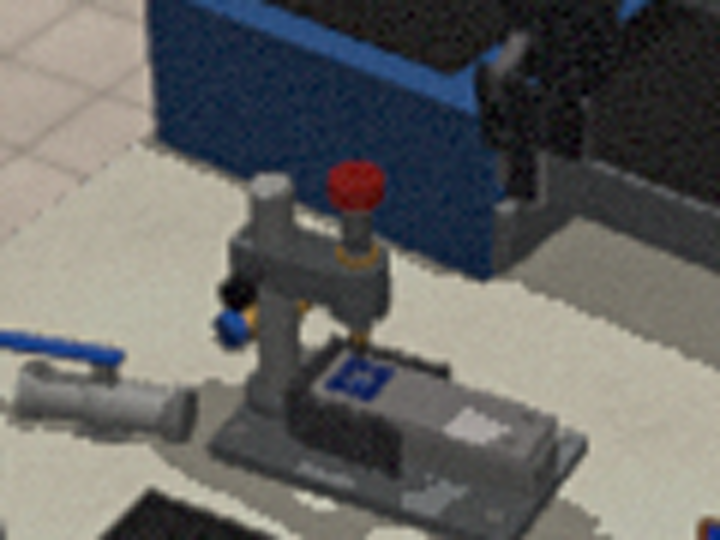

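Emit:
{"fn": "arm_command", "kwargs": {
  "motion": [
    [[0,0.04,0.026],[0,0,0]],
    [[0,0.09,0.026],[0,0,0]],
    [[0,0.14,0.026],[0,0,0]],
    [[0,0.157,0.026],[0,0,0]],
    [[0,0.157,0.026],[0,0,0]]
  ]
}}

```text
time_s: 12.55
tcp_pos: [540.0, 23.8, 76.3]
eef_rot: [[0.104, -0.006, 0.995], [-0.995, 0.001, 0.104], [-0.001, -1.0, -0.006]]
wrist_force: [-0.1, -0.4, -0.2]
finger_gap: 0.652
```

```bash
python3 - <<'E'
from h import *
st();mv(543,23,50.2,5.95)
E
```

```text
t 12.55 tcp [540.02  23.82  76.29] F [-0.1  -0.37 -0.18] gap 0.652 yaw 5.94
shift [0.0012, 0.0261, 0.003] turn [0.32, -0.01, -0.07]
```

Emit:
{"fn": "arm_command", "kwargs": {
  "motion": [
    [[0.001,0.015,0],[0,0,0]],
    [[0.001,0.028,0],[0,0,0]],
    [[0.001,0.028,0],[0,0,0]]
  ]
}}

```text
time_s: 12.85
tcp_pos: [541.4, 22.6, 51.1]
eef_rot: [[0.103, -0.001, 0.995], [-0.995, 0.0, 0.103], [-0.0, -1.0, -0.001]]
wrist_force: [-0.7, 0.6, -0.1]
finger_gap: 0.649
```

Emit:
{"fn": "arm_command", "kwargs": {
  "motion": [
    [[0,0,0],[0,0,0]],
    [[0,0,0],[0,0,0]],
    [[0,0,0],[0,0,0]],
    [[0,0,0],[0,0,0]]
  ],
  "fingers": 0
}}

```text
time_s: 13.25
tcp_pos: [541.7, 22.7, 52.6]
eef_rot: [[0.103, 0.001, 0.995], [-0.995, 0.0, 0.103], [-0.0, -1.0, 0.001]]
wrist_force: [-1.5, 1.2, 5.1]
finger_gap: 0.499
```

Emit:
{"fn": "arm_command", "kwargs": {
  "motion": [
    [[0,-0.003,0],[0,0,0]],
    [[0,-0.003,-0.02],[0,0,0]],
    [[0,-0.003,-0.05],[0,0,0]],
    [[0,-0.003,-0.085],[0,0,0]],
    [[0,-0.003,-0.09],[0,0,0]]
  ]
}}

```text
time_s: 13.75
tcp_pos: [445.0, 13.7, 54.1]
eef_rot: [[0.103, -0.008, 0.995], [-0.995, 0.001, 0.103], [-0.002, -1.0, -0.008]]
wrist_force: [-0.6, 0.6, -2.2]
finger_gap: 0.499
```

Emit:
{"fn": "arm_command", "kwargs": {
  "motion": [
    [[0,-0.04,0],[0,0,0]],
    [[0,-0.09,0],[0,0,0]],
    [[0,-0.13,0],[0,0,0]],
    [[0,-0.13,0],[0,0,0]]
  ]
}}

```text
time_s: 14.15
tcp_pos: [455.9, 12.7, 190.0]
eef_rot: [[0.103, 0.011, 0.995], [-0.995, -0.001, 0.103], [0.003, -1.0, 0.011]]
wrist_force: [1.4, -0.8, -2.1]
finger_gap: 0.502
```

```bash
python3 - <<'E'
from h import *
st()
im=get_image('side');crop(im,150,100,450,300,2.6,'pics/s7.png')
im=get_image('top');crop(im,160,30,500,280,2.3,'pics/t7.png')
E
```

```text
t 14.15 tcp [455.88  12.73 190.01] F [ 1.43 -0.77 -2.15] gap 0.502 yaw 5.94
```

View pics/s7.png

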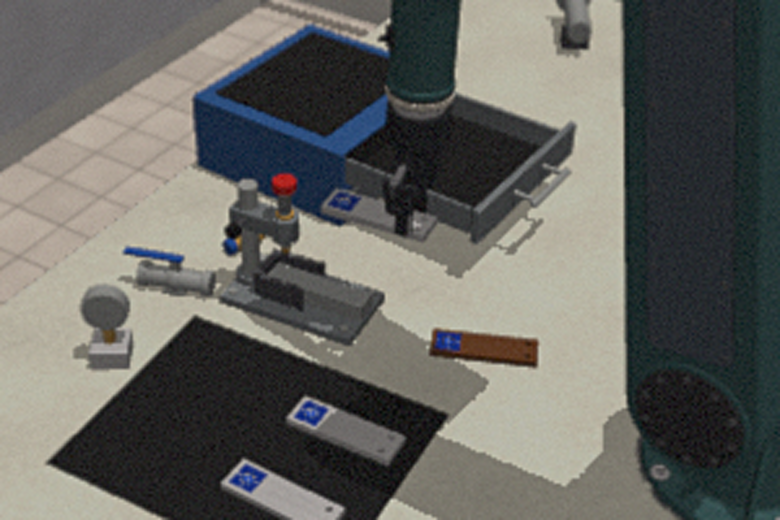

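View pics/t7.png

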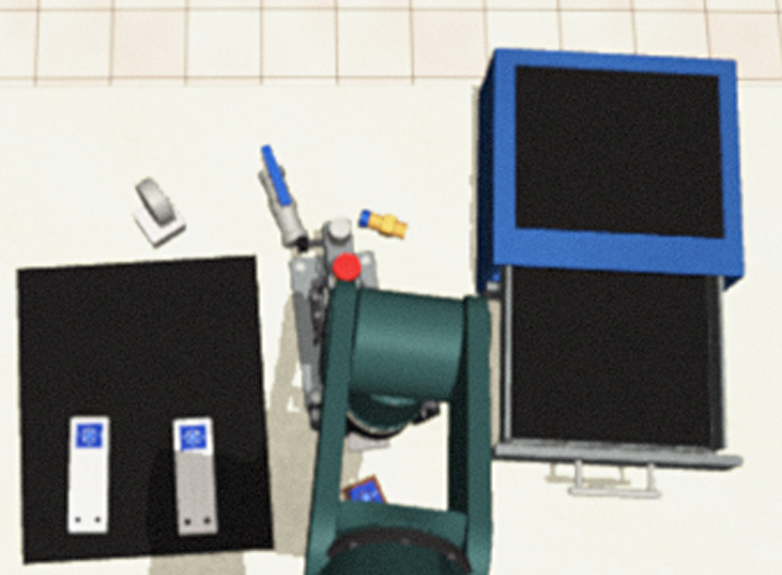

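```bash
python3 - <<'E'
from h import *
mv(496.7,-353.7,190,-2.7)
E
```

```text
shift [0.3695, -0.0042, 0.0062] turn [-0.15, 8.64, 0.02]
```

Emit:
{"fn": "arm_command", "kwargs": {
  "motion": [
    [[0.369,0,0.008],[0,8.6,0]],
    [[0.369,0,0.008],[0,8.6,0]],
    [[0.369,0,0.008],[0,8.6,0]],
    [[0.369,0,0.008],[0,8.6,0]],
    [[0.369,0,0.008],[0,8.6,0]]
  ]
}}

```text
time_s: 14.75
tcp_pos: [481.4, -235.9, 182.2]
eef_rot: [[-0.047, -0.004, 0.999], [-0.999, 0.003, -0.047], [-0.002, -1.0, -0.004]]
wrist_force: [0.4, 0.2, -2.0]
finger_gap: 0.502
```

```bash
python3 - <<'E'
from h import *
st();mv(496.7,-353.7,190,-2.7)
E
```

```text
t 14.75 tcp [ 481.36 -235.94  182.21] F [ 0.45  0.25 -1.98] gap 0.502 yaw -2.67
shift [0.1169, -0.0081, 0.0208] turn [0.22, 0.03, -0.14]
```

Emit:
{"fn": "arm_command", "kwargs": {
  "motion": [
    [[0.117,0,0.02],[0,0,0]],
    [[0.117,0,0.02],[0,0,0]],
    [[0.117,0,0.02],[0,0,0]],
    [[0.117,0,0.02],[0,0,0]]
  ]
}}

```text
time_s: 15.15
tcp_pos: [496.7, -355.0, 182.1]
eef_rot: [[-0.05, -0.002, 0.999], [-0.999, 0.001, -0.05], [-0.001, -1.0, -0.002]]
wrist_force: [0.4, 1.0, -1.7]
finger_gap: 0.502
```

```bash
python3 - <<'E'
from h import *
st();mv(496.7,-353.7,84,-2.7)
im=get_image('top');crop(im,340,30,500,270,2.4,'pics/t8.png')
im=get_image('side');crop(im,200,70,400,210,4,'pics/s8.png')
E
```

```text
t 15.15 tcp [ 496.66 -355.01  182.09] F [ 0.43  0.97 -1.7 ] gap 0.502 yaw -2.84
shift [-0.0012, 0.0981, 0.0002] turn [0.13, -0.14, -0.07]
```

View pics/t8.png

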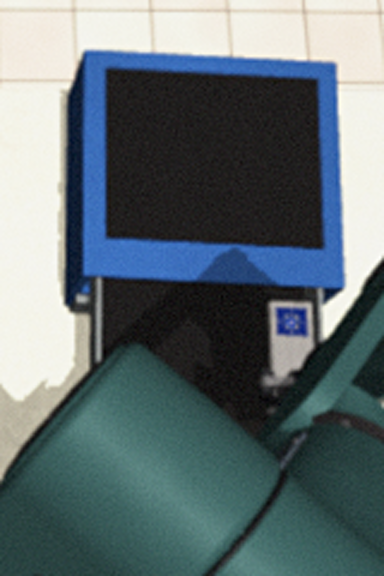

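View pics/s8.png

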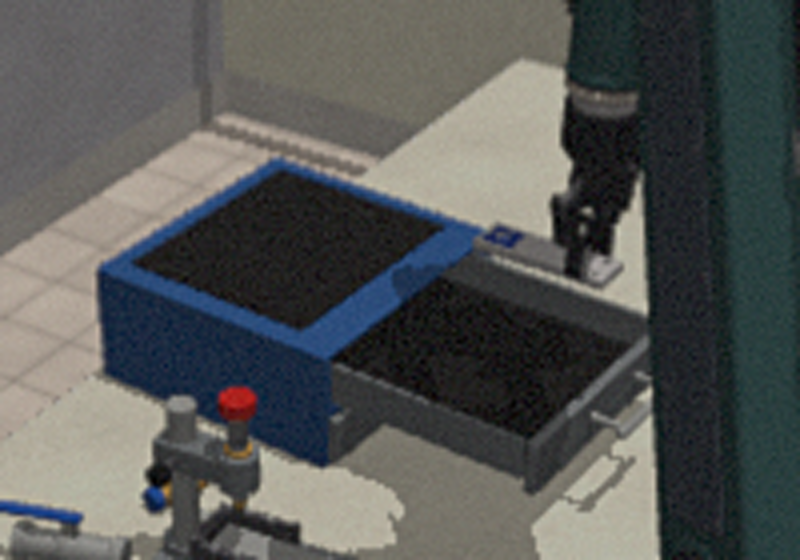

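Emit:
{"fn": "arm_command", "kwargs": {
  "motion": [
    [[-0.001,0.04,0],[0,0,0]],
    [[-0.001,0.08,0],[0,0,0]],
    [[-0.001,0.094,0],[0,0,0]],
    [[-0.001,0.094,0],[0,0,0]]
  ]
}}

```text
time_s: 15.65
tcp_pos: [495.5, -348.3, 88.2]
eef_rot: [[-0.045, -0.005, 0.999], [-0.999, 0.005, -0.045], [-0.005, -1.0, -0.005]]
wrist_force: [-0.8, 1.0, -1.6]
finger_gap: 0.502
```

Emit:
{"fn": "arm_command", "kwargs": {
  "motion": [
    [[0,0.003,0],[0,0,0]],
    [[0,0.003,0],[0,0,0]]
  ]
}}

```text
time_s: 15.85
tcp_pos: [498.5, -352.0, 89.2]
eef_rot: [[-0.046, 0.002, 0.999], [-0.999, -0.002, -0.046], [0.002, -1.0, 0.002]]
wrist_force: [0.6, 0.3, -1.3]
finger_gap: 0.501
```

Emit:
{"fn": "arm_command", "kwargs": {
  "motion": [
    [[0,0.004,0],[0,0,0]],
    [[0,0.005,0],[0,0,0]]
  ]
}}

```text
time_s: 16.05
tcp_pos: [497.8, -351.9, 83.5]
eef_rot: [[-0.046, 0.001, 0.999], [-0.999, -0.001, -0.046], [0.001, -1.0, 0.001]]
wrist_force: [-1.1, 0.0, -2.0]
finger_gap: 0.502
```

Emit:
{"fn": "arm_command", "kwargs": {
  "motion": [
    [[0,0.002,0],[0,0,0]],
    [[0,0.002,0],[0,0,0]]
  ]
}}

```text
time_s: 16.25
tcp_pos: [498.5, -352.0, 82.6]
eef_rot: [[-0.047, 0.003, 0.999], [-0.999, -0.001, -0.047], [0.001, -1.0, 0.003]]
wrist_force: [0.2, 2.6, 9.6]
finger_gap: 0.504
```

Emit:
{"fn": "arm_command", "kwargs": {
  "motion": [
    [[0,0,0],[0,0,0]],
    [[0,0,0],[0,0,0]]
  ],
  "fingers": 62
}}

```text
time_s: 16.45
tcp_pos: [497.7, -351.9, 81.2]
eef_rot: [[-0.047, 0.001, 0.999], [-0.999, -0.001, -0.047], [0.001, -1.0, 0.001]]
wrist_force: [-0.1, -0.0, 0.5]
finger_gap: 0.621
```

Emit:
{"fn": "arm_command", "kwargs": {
  "motion": [
    [[0,-0.04,0],[0,0,0]],
    [[0,-0.09,0],[0,0,0]],
    [[0,-0.14,0],[0,0,0]],
    [[-0.04,-0.14,0],[0,0,0]],
    [[-0.09,-0.14,-0.01],[0,0,0]]
  ]
}}

```text
time_s: 16.95
tcp_pos: [494.1, -264.2, 223.1]
eef_rot: [[-0.049, 0.006, 0.999], [-0.999, -0.004, -0.049], [0.004, -1.0, 0.006]]
wrist_force: [0.0, 1.0, -0.8]
finger_gap: 0.619
```

Emit:
{"fn": "arm_command", "kwargs": {
  "motion": [
    [[-0.05,0,-0.01],[0,0,0]],
    [[-0.1,0,-0.02],[0,0,0]],
    [[-0.15,0,-0.03],[0,0,0]],
    [[-0.2,0,-0.04],[0,0,0]],
    [[-0.25,0,-0.05],[0,0,0]]
  ]
}}

```text
time_s: 17.45
tcp_pos: [453.6, -13.4, 220.9]
eef_rot: [[-0.047, 0.001, 0.999], [-0.999, 0.0, -0.047], [-0.0, -1.0, 0.001]]
wrist_force: [1.1, 0.6, 0.0]
finger_gap: 0.62
```

```bash
python3 - <<'E'
from h import *
st()
im=get_image('top');cv2.imwrite('pics/t9.png',im[:,:,::-1])
for b in blanks(im): print('blank mid',b[0],'ang',round(float(b[1]),2),'size',b[2],'patch',b[3])
E
```

```text
t 17.45 tcp [453.57 -13.36 220.88] F [1.08 0.65 0.03] gap 0.62 yaw -2.7
blank mid [423.99 342.28] ang 0.2 size (142.85919189453125, 49.36299133300781) patch [472.48 342.49]
blank mid [422.82 212.29] ang 2.49 size (142.96176147460938, 48.85935974121094) patch [470.12 214.21]
```

View pics/t9.png

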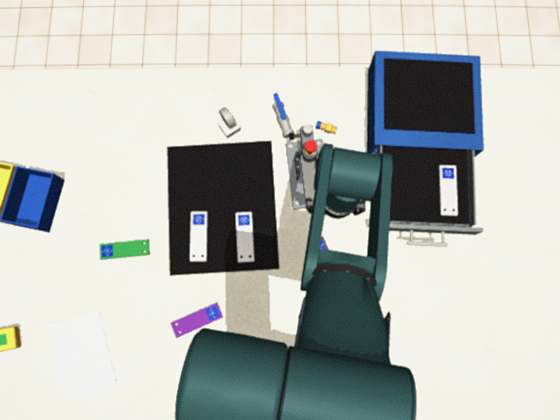

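```bash
python3 - <<'E'
from h import *
mv(381.5,209,130,3)
E
```

```text
shift [-0.2116, 0.0919, -0.0786] turn [0.14, -5.56, -0.32]
```

Emit:
{"fn": "arm_command", "kwargs": {
  "motion": [
    [[-0.212,0,-0.079],[0,-5.6,0]],
    [[-0.212,0,-0.079],[0,-5.6,0]],
    [[-0.212,0,-0.079],[0,-5.6,0]],
    [[-0.212,0.09,-0.079],[0,-5.6,0]],
    [[-0.212,0.09,-0.079],[0,-5.6,0]]
  ],
  "fingers": 70
}}

```text
time_s: 18.0
tcp_pos: [389.7, 191.3, 144.9]
eef_rot: [[0.052, 0.005, 0.999], [-0.999, 0.002, 0.052], [-0.001, -1.0, 0.005]]
wrist_force: [0.5, -0.1, -1.6]
finger_gap: 0.698
```

```bash
python3 - <<'E'
from h import *
st();mv(381.5,209,45,3)
E
```

```text
t 18.0 tcp [389.65 191.28 144.89] F [ 0.51 -0.07 -1.63] gap 0.698 yaw 2.99
shift [-0.018, 0.0999, -0.0077] turn [-0.29, -0.01, -0.07]
```

Emit:
{"fn": "arm_command", "kwargs": {
  "motion": [
    [[-0.018,0.04,-0.008],[0,0,0]],
    [[-0.018,0.09,-0.008],[0,0,0]],
    [[-0.018,0.1,-0.008],[0,0,0]],
    [[-0.018,0.1,-0.008],[0,0,0]]
  ]
}}

```text
time_s: 18.4
tcp_pos: [378.5, 206.3, 43.4]
eef_rot: [[0.051, -0.004, 0.999], [-0.999, -0.001, 0.051], [0.001, -1.0, -0.004]]
wrist_force: [0.1, -0.7, 0.6]
finger_gap: 0.704
```

```bash
python3 - <<'E'
from h import *
st();mv(381.5,209,13.5,3)
im=get_image('side');crop(im,200,190,340,320,4.5,'pics/s10.png')
E
```

```text
t 18.4 tcp [378.55 206.26  43.41] F [ 0.11 -0.67  0.55] gap 0.704 yaw 2.93
shift [-0.0026, 0.0299, 0.0032] turn [0.25, -0.07, 0.07]
```

View pics/s10.png

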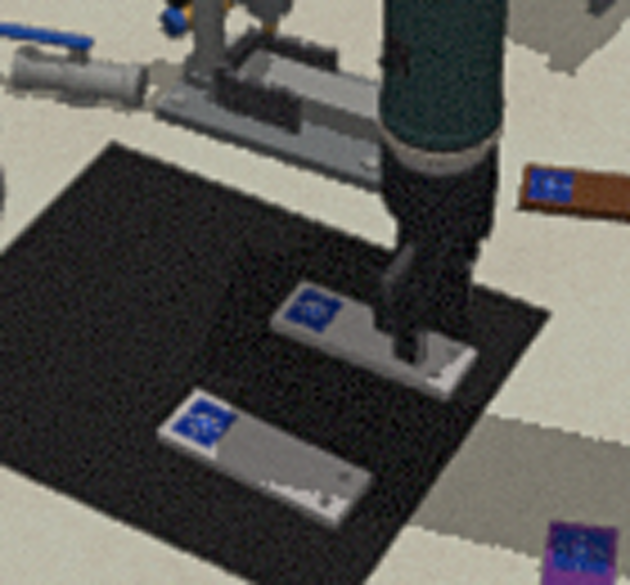

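Side view: the fingers straddle blank 2, with the near finger's shadow contact at crop (410,345). Going down.

Emit:
{"fn": "arm_command", "kwargs": {
  "motion": [
    [[-0.002,0.015,0.002],[0,0,0]],
    [[-0.002,0.028,0.002],[0,0,0]],
    [[-0.002,0.031,0.002],[0,0,0]],
    [[-0.002,0.031,0.002],[0,0,0]]
  ]
}}

```text
time_s: 18.85
tcp_pos: [382.9, 209.1, 14.9]
eef_rot: [[0.05, 0.002, 0.999], [-0.999, 0.001, 0.05], [-0.001, -1.0, 0.002]]
wrist_force: [-0.6, -0.3, 0.1]
finger_gap: 0.699
```

```bash
python3 - <<'E'
from h import *
st();mv(381.5,209,13.2,3)
E
```

```text
t 18.85 tcp [382.93 209.07  14.9 ] F [-0.6  -0.27  0.14] gap 0.699 yaw 2.89
shift [-0.0, 0.0017, -0.0014] turn [-0.13, -0.11, -0.04]
```

Emit:
{"fn": "arm_command", "kwargs": {
  "motion": [
    [[0,0.001,0],[0,0,0]],
    [[0,0.001,0],[0,0,0]],
    [[0,0.001,0],[0,0,0]],
    [[0,0.001,0],[0,0,0]],
    [[0,0.001,0],[0,0,0]]
  ],
  "fingers": 0
}}

```text
time_s: 19.35
tcp_pos: [382.8, 209.3, 14.1]
eef_rot: [[0.052, 0.003, 0.999], [-0.999, 0.001, 0.052], [-0.001, -1.0, 0.003]]
wrist_force: [-1.1, -1.1, 11.7]
finger_gap: 0.506
```

Emit:
{"fn": "arm_command", "kwargs": {
  "motion": [
    [[0,0,0],[0,0,0]],
    [[0,-0.03,0],[0,0,0]],
    [[0,-0.08,0],[0,0,0]],
    [[0,-0.11,0],[0,0,0]],
    [[0,-0.11,0],[0,0,0]]
  ]
}}

```text
time_s: 19.85
tcp_pos: [384.5, 210.1, 126.8]
eef_rot: [[0.051, 0.008, 0.999], [-0.999, 0.003, 0.051], [-0.003, -1.0, 0.009]]
wrist_force: [1.1, -0.0, -2.5]
finger_gap: 0.505
```

```bash
python3 - <<'E'
from h import *
st();mv(448,13.5,120,5.95)
im=get_image('side');crop(im,200,150,340,320,3.5,'pics/s11.png')
E
```

```text
t 19.85 tcp [384.53 210.12 126.78] F [ 1.1  -0.03 -2.47] gap 0.505 yaw 2.94
shift [0.1996, 0.0067, 0.0532] turn [-0.5, -3.01, -0.14]
```

View pics/s11.png

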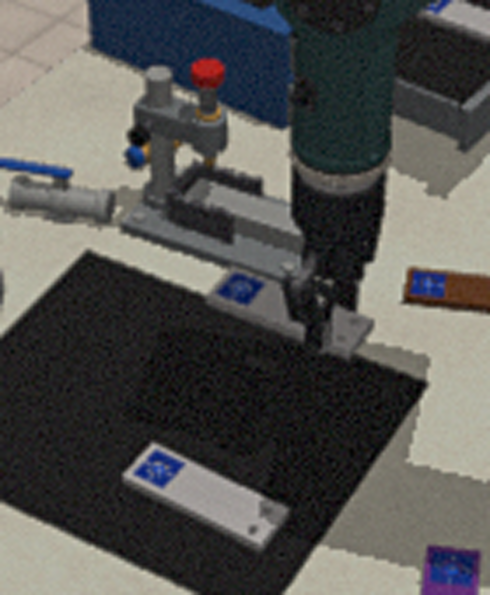

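Emit:
{"fn": "arm_command", "kwargs": {
  "motion": [
    [[0.2,0,0.052],[0,-3,0]],
    [[0.2,0,0.052],[0,-3,0]],
    [[0.2,0,0.052],[0,-3,0]],
    [[0.2,0,0.052],[0,-3,0]],
    [[0.2,0,0.052],[0,-3,0]]
  ]
}}

```text
time_s: 20.4
tcp_pos: [445.5, 7.3, 121.6]
eef_rot: [[0.099, 0.001, 0.995], [-0.995, -0.001, 0.099], [0.002, -1.0, 0.001]]
wrist_force: [1.2, 0.5, -2.0]
finger_gap: 0.506
```

```bash
python3 - <<'E'
from h import *
st();mv(455,13.5,57,5.95)
E
```

```text
t 20.4 tcp [445.49   7.32 121.59] F [ 1.23  0.53 -2.02] gap 0.506 yaw 5.67
shift [-0.0053, 0.0646, 0.01] turn [-0.04, -0.28, 0.09]
```

Emit:
{"fn": "arm_command", "kwargs": {
  "motion": [
    [[-0.001,0.03,0],[0,-0.1,0]],
    [[-0.001,0.06,0],[0,-0.1,0]],
    [[-0.001,0.063,0],[0,-0.1,0]],
    [[-0.001,0.063,0],[0,-0.1,0]]
  ]
}}

```text
time_s: 20.8
tcp_pos: [441.8, 13.5, 58.3]
eef_rot: [[0.105, -0.005, 0.994], [-0.994, 0.001, 0.105], [-0.001, -1.0, -0.004]]
wrist_force: [-0.3, 0.3, -1.8]
finger_gap: 0.5
```

```bash
python3 - <<'E'
from h import *
st();mv(515,20.1,56,5.95)
E
```

```text
t 20.8 tcp [441.8   13.49  58.33] F [-0.3   0.32 -1.82] gap 0.5 yaw 6.05
shift [0.0011, 0.002, 0.0735] turn [0.25, 0.1, -0.07]
```

Emit:
{"fn": "arm_command", "kwargs": {
  "motion": [
    [[0.001,0.002,0.02],[0,0,0]],
    [[0.001,0.002,0.045],[0,0,0]],
    [[0.001,0.003,0.065],[0,0,0]],
    [[0.001,0.003,0.071],[0,0,0]],
    [[0.001,0.003,0.071],[0,0,0]]
  ]
}}

```text
time_s: 21.3
tcp_pos: [515.3, 19.8, 57.3]
eef_rot: [[0.106, 0.002, 0.994], [-0.994, -0.0, 0.106], [0.0, -1.0, 0.002]]
wrist_force: [0.3, -0.9, -1.4]
finger_gap: 0.504
```

Emit:
{"fn": "arm_command", "kwargs": {
  "motion": [
    [[0,0,0.006],[0,0,0]],
    [[0,0.001,0.015],[0,0,0]],
    [[0,0.001,0.022],[0,0,0]],
    [[0,0.001,0.022],[0,0,0]]
  ]
}}

```text
time_s: 21.7
tcp_pos: [537.8, 21.7, 55.7]
eef_rot: [[0.105, 0.002, 0.994], [-0.994, -0.0, 0.105], [0.0, -1.0, 0.002]]
wrist_force: [-0.9, -0.4, -2.0]
finger_gap: 0.506
```

```bash
python3 - <<'E'
from h import *
st();mv(542.5,23,52,5.95)
im=get_image('side');crop(im,200,150,320,240,6,'pics/s12.png')
E
```

```text
t 21.7 tcp [537.84  21.69  55.66] F [-0.89 -0.36 -2.01] gap 0.506 yaw 6.04
shift [-0.0008, 0.0037, 0.0048] turn [-0.1, 0.09, 0.01]
```

View pics/s12.png

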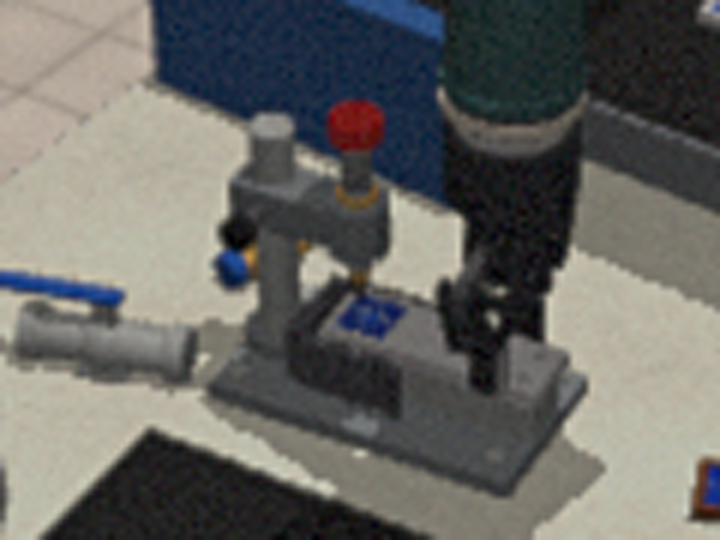

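Emit:
{"fn": "arm_command", "kwargs": {
  "motion": [
    [[0,0.003,0.002],[0,0,0]],
    [[0,0.003,0.002],[0,0,0]]
  ]
}}

```text
time_s: 21.95
tcp_pos: [537.9, 22.0, 52.0]
eef_rot: [[0.105, -0.001, 0.994], [-0.994, 0.0, 0.105], [-0.0, -1.0, -0.001]]
wrist_force: [0.9, 0.3, -1.2]
finger_gap: 0.502
```

Emit:
{"fn": "arm_command", "kwargs": {
  "motion": [
    [[0,0.001,0.003],[0,0,0]],
    [[0,0.001,0.003],[0,0,0]]
  ]
}}

```text
time_s: 22.15
tcp_pos: [541.3, 22.3, 51.4]
eef_rot: [[0.105, -0.0, 0.994], [-0.994, 0.0, 0.105], [-0.0, -1.0, -0.0]]
wrist_force: [-0.4, 0.1, -1.1]
finger_gap: 0.503
```

Emit:
{"fn": "arm_command", "kwargs": {
  "motion": [
    [[0,0,0.003],[0,0,0]],
    [[0,0,0.003],[0,0,0]]
  ]
}}

```text
time_s: 22.35
tcp_pos: [544.9, 22.6, 51.5]
eef_rot: [[0.105, 0.001, 0.994], [-0.994, 0.0, 0.105], [0.0, -1.0, 0.001]]
wrist_force: [-0.2, -0.6, -1.7]
finger_gap: 0.505
```

Emit:
{"fn": "arm_command", "kwargs": {
  "motion": [
    [[0,0,0.002],[0,0,0]],
    [[0,0,0.002],[0,0,0]]
  ]
}}

```text
time_s: 22.55
tcp_pos: [545.0, 22.8, 51.2]
eef_rot: [[0.105, -0.002, 0.994], [-0.994, 0.0, 0.105], [-0.0, -1.0, -0.002]]
wrist_force: [-4.1, -1.8, 1.1]
finger_gap: 0.505
```

Emit:
{"fn": "arm_command", "kwargs": {
  "motion": [
    [[0,0,0.002],[0,0,0]],
    [[0,0,0.002],[0,0,0]]
  ]
}}

```text
time_s: 22.75
tcp_pos: [545.1, 22.8, 51.2]
eef_rot: [[0.105, -0.006, 0.994], [-0.994, -0.0, 0.105], [-0.0, -1.0, -0.006]]
wrist_force: [-9.1, -3.2, 6.9]
finger_gap: 0.503
```

Seated against the stop and the anvil (Fx −9 N, Fz +7 N). Release and go to the cap.

Emit:
{"fn": "arm_command", "kwargs": {
  "motion": [
    [[0,0,-0.002],[0,0,0]],
    [[0,0,-0.002],[0,0,0]],
    [[0,0,-0.002],[0,0,0]]
  ],
  "fingers": 65
}}

```text
time_s: 23.05
tcp_pos: [547.4, 22.8, 51.8]
eef_rot: [[0.105, 0.002, 0.994], [-0.994, 0.0, 0.105], [0.0, -1.0, 0.002]]
wrist_force: [0.7, -0.5, -0.9]
finger_gap: 0.652
```

Emit:
{"fn": "arm_command", "kwargs": {
  "motion": [
    [[0,-0.03,0],[0,0,0]],
    [[0,-0.08,0],[0,0,0]],
    [[0,-0.13,-0.02],[0,0,0]],
    [[0,-0.18,-0.03],[0,0,0]],
    [[0,-0.18,-0.03],[0,0,0]]
  ]
}}

```text
time_s: 23.55
tcp_pos: [519.6, 19.4, 237.9]
eef_rot: [[0.105, 0.012, 0.994], [-0.994, -0.001, 0.105], [0.002, -1.0, 0.011]]
wrist_force: [1.2, -0.7, -0.2]
finger_gap: 0.652
```

Emit:
{"fn": "arm_command", "kwargs": {
  "motion": [
    [[0,0,0],[0,0,0]],
    [[0,0,0],[0,0,0]]
  ],
  "fingers": 0
}}

```text
time_s: 23.75
tcp_pos: [516.2, 19.7, 230.7]
eef_rot: [[0.105, -0.001, 0.994], [-0.994, 0.0, 0.105], [-0.0, -1.0, -0.0]]
wrist_force: [0.1, -0.3, -1.0]
finger_gap: 0.319
```

```bash
python3 - <<'E'
from h import *
st();mv(630,32.8,225,5.95)
im=get_image('side');crop(im,200,150,320,240,6,'pics/s13.png')
E
```

```text
t 23.75 tcp [516.21  19.73 230.69] F [ 0.08 -0.28 -1.02] gap 0.319 yaw 6.04
shift [-0.001, 0.0056, 0.1145] turn [0.03, 0.09, -0.02]
```

View pics/s13.png

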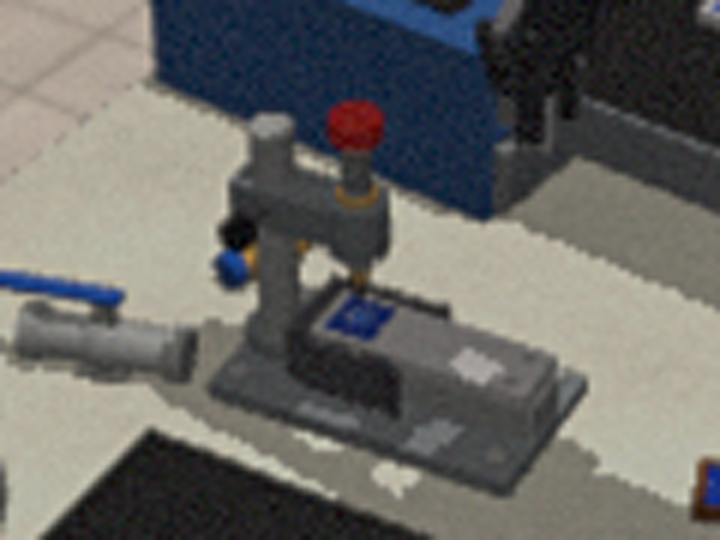

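Same seated look as blank 1, with the patch at crop (360,315). Punching.

Emit:
{"fn": "arm_command", "kwargs": {
  "motion": [
    [[-0.001,0,0.04],[0,0,0]],
    [[-0.001,0,0.08],[0,0,0]],
    [[-0.001,0,0.114],[0,0,0]],
    [[-0.001,0,0.114],[0,0,0]],
    [[-0.001,0,0.114],[0,0,0]]
  ]
}}

```text
time_s: 24.3
tcp_pos: [629.0, 32.8, 228.8]
eef_rot: [[0.105, -0.004, 0.994], [-0.994, 0.0, 0.105], [-0.001, -1.0, -0.004]]
wrist_force: [-0.3, 0.4, 0.9]
finger_gap: -0.002
```

Emit:
{"fn": "arm_command", "kwargs": {
  "motion": [
    [[0,0.01,0],[0,0,0]],
    [[0,0.021,0],[0,0,0]],
    [[0,0.021,0],[0,0,0]]
  ]
}}

```text
time_s: 24.6
tcp_pos: [627.1, 32.6, 207.9]
eef_rot: [[0.105, -0.005, 0.994], [-0.994, 0.0, 0.105], [-0.001, -1.0, -0.005]]
wrist_force: [-0.2, 0.4, -0.8]
finger_gap: 0.001
```

```bash
python3 - <<'E'
from h import *
st();mv(630,32.8,184,5.95)
E
```

```text
t 24.6 tcp [627.06  32.65 207.93] F [-0.18  0.44 -0.82] gap 0.001 yaw 6.03
shift [0.0002, 0.0239, 0.0031] turn [0.27, 0.08, -0.05]
```

Emit:
{"fn": "arm_command", "kwargs": {
  "motion": [
    [[0,0.006,0.001],[0,0,0]],
    [[0,0.012,0.001],[0,0,0]],
    [[0,0.018,0.001],[0,0,0]],
    [[0,0.023,0.001],[0,0,0]]
  ]
}}

```text
time_s: 25.0
tcp_pos: [630.6, 32.7, 187.5]
eef_rot: [[0.105, 0.0, 0.994], [-0.994, -0.0, 0.105], [0.0, -1.0, 0.0]]
wrist_force: [-3.2, 0.6, 7.3]
finger_gap: 0.005
```

Emit:
{"fn": "arm_command", "kwargs": {
  "motion": [
    [[0,0.002,0],[0,0,0]],
    [[0,0.004,0],[0,0,0]],
    [[0,0.006,0],[0,0,0]]
  ]
}}

```text
time_s: 25.3
tcp_pos: [630.7, 32.7, 182.9]
eef_rot: [[0.105, 0.001, 0.994], [-0.994, -0.0, 0.105], [0.0, -1.0, 0.001]]
wrist_force: [-6.3, -0.4, 16.5]
finger_gap: 0.001
```

Emit:
{"fn": "arm_command", "kwargs": {
  "motion": [
    [[0,0.002,0],[0,0,0]],
    [[0,0.002,0],[0,0,0]]
  ]
}}

```text
time_s: 25.5
tcp_pos: [630.7, 32.7, 181.4]
eef_rot: [[0.105, 0.001, 0.994], [-0.994, -0.0, 0.105], [0.0, -1.0, 0.001]]
wrist_force: [-5.2, 0.2, 16.1]
finger_gap: -0.003
```

Emit:
{"fn": "arm_command", "kwargs": {
  "motion": [
    [[0,0.002,0],[0,0,0]],
    [[0,0.002,0],[0,0,0]]
  ]
}}

```text
time_s: 25.7
tcp_pos: [630.8, 32.7, 179.8]
eef_rot: [[0.105, 0.001, 0.994], [-0.994, -0.0, 0.105], [0.0, -1.0, 0.001]]
wrist_force: [-6.5, -0.8, 19.6]
finger_gap: 0.003
```

Emit:
{"fn": "arm_command", "kwargs": {
  "motion": [
    [[0,0.002,0],[0,0,0]],
    [[0,0.002,0],[0,0,0]]
  ]
}}

```text
time_s: 25.9
tcp_pos: [630.7, 32.7, 178.0]
eef_rot: [[0.105, 0.001, 0.994], [-0.994, -0.0, 0.105], [0.0, -1.0, 0.001]]
wrist_force: [-7.2, -0.4, 20.4]
finger_gap: 0.001
```

Emit:
{"fn": "arm_command", "kwargs": {
  "motion": [
    [[0,0.002,0],[0,0,0]],
    [[0,0.002,0],[0,0,0]]
  ]
}}

```text
time_s: 26.1
tcp_pos: [630.7, 32.7, 175.2]
eef_rot: [[0.105, 0.001, 0.994], [-0.994, -0.0, 0.105], [0.0, -1.0, 0.001]]
wrist_force: [-3.9, -0.3, 9.5]
finger_gap: -0.002
```

Emit:
{"fn": "arm_command", "kwargs": {
  "motion": [
    [[0,0.001,0],[0,0,0]],
    [[0,0.001,0],[0,0,0]]
  ]
}}

```text
time_s: 26.3
tcp_pos: [630.7, 32.7, 174.1]
eef_rot: [[0.105, 0.001, 0.994], [-0.994, -0.0, 0.105], [0.0, -1.0, 0.001]]
wrist_force: [-4.4, 0.5, 12.5]
finger_gap: 0.002
```

Snapped (20.4 → 9.5 N). Back up and re-grip.

Emit:
{"fn": "arm_command", "kwargs": {
  "motion": [
    [[0,-0.02,0],[0,0,0]],
    [[0,-0.05,0],[0,0,0]],
    [[0,-0.065,0],[0,0,0]],
    [[0,-0.065,-0.05],[0,0,0]],
    [[0,-0.065,-0.1],[0,0,0]]
  ]
}}

```text
time_s: 26.8
tcp_pos: [531.6, 22.0, 237.7]
eef_rot: [[0.106, 0.002, 0.994], [-0.994, -0.0, 0.106], [0.0, -1.0, 0.002]]
wrist_force: [-1.1, -0.5, -0.0]
finger_gap: -0.003
```

Emit:
{"fn": "arm_command", "kwargs": {
  "motion": [
    [[0,0,-0.015],[0,0,0]],
    [[0,0,-0.015],[0,0,0]],
    [[0,0,-0.015],[0,0,0]],
    [[0,0,-0.015],[0,0,0]]
  ],
  "fingers": 65
}}

```text
time_s: 27.2
tcp_pos: [518.0, 20.6, 237.7]
eef_rot: [[0.105, 0.002, 0.994], [-0.994, 0.0, 0.105], [0.0, -1.0, 0.002]]
wrist_force: [0.3, 1.1, -1.0]
finger_gap: 0.65
```

```bash
python3 - <<'E'
from h import *
st();mv(544,23,80,5.95)
im=get_image('side');crop(im,200,140,320,230,6,'pics/s14.png')
E
```

```text
t 27.2 tcp [518.03  20.6  237.7 ] F [ 0.29  1.11 -1.  ] gap 0.65 yaw 6.04
shift [0.0003, 0.1578, 0.0258] turn [-0.11, 0.09, 0.01]
```

View pics/s14.png

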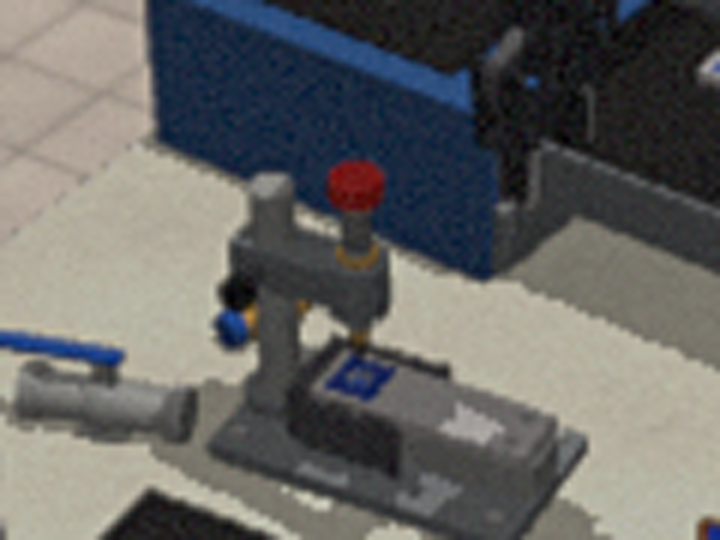

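Spot pattern changed to the same look as blank 1 after its punch. Picking it up.

Emit:
{"fn": "arm_command", "kwargs": {
  "motion": [
    [[0,0.04,0.026],[0,0,0]],
    [[0,0.09,0.026],[0,0,0]],
    [[0,0.14,0.026],[0,0,0]],
    [[0,0.158,0.026],[0,0,0]],
    [[0,0.158,0.026],[0,0,0]]
  ]
}}

```text
time_s: 27.75
tcp_pos: [540.5, 23.6, 75.9]
eef_rot: [[0.105, -0.007, 0.994], [-0.994, 0.001, 0.105], [-0.001, -1.0, -0.006]]
wrist_force: [-0.4, 0.7, -0.0]
finger_gap: 0.65
```

Emit:
{"fn": "arm_command", "kwargs": {
  "motion": [
    [[0.001,0.015,0],[0,0,0]],
    [[0.001,0.028,0],[0,0,0]],
    [[0.001,0.029,0],[0,0,0]],
    [[0.001,0.029,0],[0,0,0]]
  ]
}}

```text
time_s: 28.15
tcp_pos: [542.7, 22.4, 50.8]
eef_rot: [[0.105, 0.0, 0.994], [-0.994, 0.0, 0.105], [-0.0, -1.0, 0.0]]
wrist_force: [-0.1, 0.1, -0.2]
finger_gap: 0.648
```

Emit:
{"fn": "arm_command", "kwargs": {
  "motion": [
    [[0,0,0],[0,0,0]],
    [[0,0,0],[0,0,0]],
    [[0,0,0],[0,0,0]],
    [[0,0,0],[0,0,0]]
  ],
  "fingers": 0
}}

```text
time_s: 28.55
tcp_pos: [543.0, 22.4, 51.7]
eef_rot: [[0.105, 0.002, 0.994], [-0.994, -0.0, 0.105], [0.0, -1.0, 0.002]]
wrist_force: [-1.4, 0.3, 5.7]
finger_gap: 0.507
```

Emit:
{"fn": "arm_command", "kwargs": {
  "motion": [
    [[0,-0.003,0],[0,0,0]],
    [[0,-0.003,-0.02],[0,0,0]],
    [[0,-0.003,-0.05],[0,0,0]],
    [[0,-0.003,-0.085],[0,0,0]],
    [[0,-0.003,-0.09],[0,0,0]]
  ]
}}

```text
time_s: 29.05
tcp_pos: [446.4, 13.4, 53.0]
eef_rot: [[0.105, -0.007, 0.994], [-0.994, 0.001, 0.105], [-0.002, -1.0, -0.007]]
wrist_force: [-0.6, 0.6, -1.3]
finger_gap: 0.504
```

Emit:
{"fn": "arm_command", "kwargs": {
  "motion": [
    [[0,-0.04,0],[0,0,0]],
    [[0,-0.09,0],[0,0,0]],
    [[0,-0.13,0],[0,0,0]],
    [[0,-0.13,0],[0,0,0]]
  ]
}}

```text
time_s: 29.45
tcp_pos: [457.3, 12.4, 189.0]
eef_rot: [[0.105, 0.012, 0.994], [-0.994, -0.001, 0.105], [0.003, -1.0, 0.012]]
wrist_force: [0.7, -0.1, -2.0]
finger_gap: 0.508
```

```bash
python3 - <<'E'
from h import *
st()
mv(500,-284,185,-2.7)
im=get_image('side');crop(im,200,90,360,240,4,'pics/s15.png')
E
```

```text
t 29.45 tcp [457.32  12.44 188.96] F [ 0.72 -0.08 -2.03] gap 0.508 yaw 6.04
shift [0.2993, 0.0049, 0.0112] turn [-0.67, 8.74, 0.1]
```

View pics/s15.png

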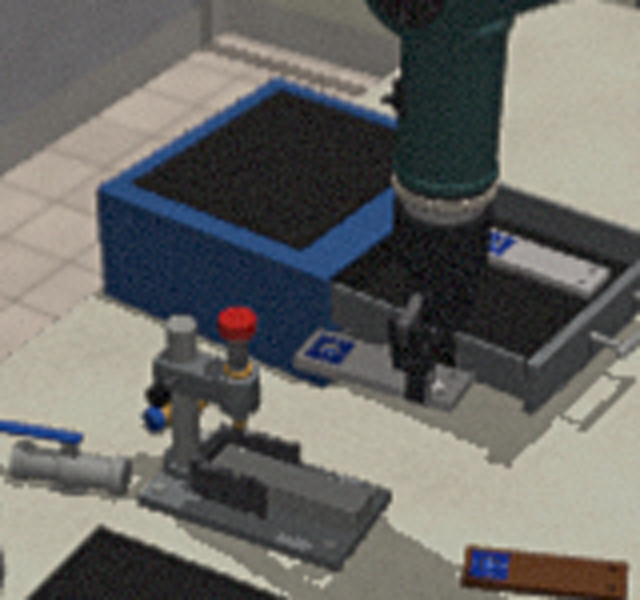

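Emit:
{"fn": "arm_command", "kwargs": {
  "motion": [
    [[0.296,0,0.013],[0,8.6,0]],
    [[0.296,0,0.013],[0,8.6,0]],
    [[0.296,0,0.013],[0,8.6,0]],
    [[0.296,0,0.013],[0,8.6,0]],
    [[0.296,0,0.013],[0,8.6,0]]
  ]
}}

```text
time_s: 30.0
tcp_pos: [489.0, -235.8, 181.5]
eef_rot: [[-0.045, -0.002, 0.999], [-0.999, 0.002, -0.045], [-0.002, -1.0, -0.002]]
wrist_force: [1.7, -0.1, -3.0]
finger_gap: 0.5
```

```bash
python3 - <<'E'
from h import *
st();mv(500.5,-280,185,-2.7)
E
```

```text
t 30.0 tcp [ 489.   -235.76  181.54] F [ 1.7  -0.11 -3.05] gap 0.5 yaw -2.57
shift [0.0437, -0.0036, 0.0135] turn [0.14, 0.13, -0.1]
```

Emit:
{"fn": "arm_command", "kwargs": {
  "motion": [
    [[0.04,0,0.013],[0,0.1,0]],
    [[0.04,0,0.013],[0,0.1,0]],
    [[0.04,0,0.013],[0,0.1,0]]
  ]
}}

```text
time_s: 30.3
tcp_pos: [500.2, -275.1, 181.3]
eef_rot: [[-0.048, -0.003, 0.999], [-0.999, 0.002, -0.048], [-0.002, -1.0, -0.003]]
wrist_force: [-0.4, 0.4, -2.1]
finger_gap: 0.503
```

```bash
python3 - <<'E'
from h import *
st();mv(500.5,-280,86,-2.7)
im=get_image('top');crop(im,340,30,500,270,2.4,'pics/t16.png')
E
```

```text
t 30.3 tcp [ 500.18 -275.09  181.32] F [-0.42  0.43 -2.07] gap 0.503 yaw -2.78
shift [0.0051, 0.0953, 0.0008] turn [0.17, -0.08, -0.13]
```

View pics/t16.png

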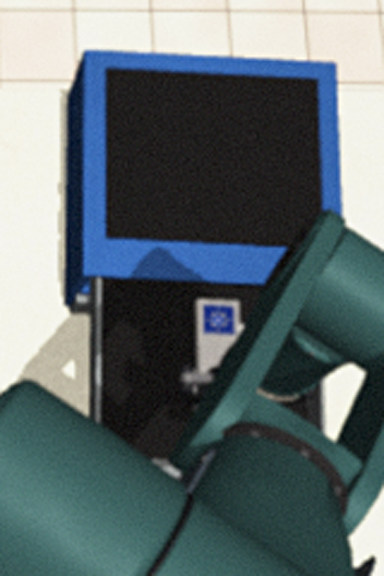

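Emit:
{"fn": "arm_command", "kwargs": {
  "motion": [
    [[0.004,0.04,0],[0,0,0]],
    [[0.004,0.08,0],[0,0,0]],
    [[0.004,0.093,0],[0,0,0]],
    [[0.004,0.093,0],[0,0,0]],
    [[0.004,0.093,0],[0,0,0]]
  ]
}}

```text
time_s: 30.85
tcp_pos: [501.4, -278.3, 91.2]
eef_rot: [[-0.046, 0.0, 0.999], [-0.999, -0.0, -0.046], [0.0, -1.0, 0.0]]
wrist_force: [-0.1, -0.2, -2.0]
finger_gap: 0.503
```

Emit:
{"fn": "arm_command", "kwargs": {
  "motion": [
    [[0,0.004,0],[0,0,0]],
    [[0,0.004,0],[0,0,0]]
  ]
}}

```text
time_s: 31.05
tcp_pos: [501.7, -279.2, 87.6]
eef_rot: [[-0.046, 0.002, 0.999], [-0.999, -0.001, -0.046], [0.001, -1.0, 0.002]]
wrist_force: [-0.8, -0.4, -3.3]
finger_gap: 0.5
```

Emit:
{"fn": "arm_command", "kwargs": {
  "motion": [
    [[0,0.004,0],[0,0,0]],
    [[0,0.004,0],[0,0,0]]
  ]
}}

```text
time_s: 31.25
tcp_pos: [501.0, -278.9, 82.5]
eef_rot: [[-0.047, 0.0, 0.999], [-0.999, -0.0, -0.047], [0.0, -1.0, 0.0]]
wrist_force: [-0.2, -0.7, -1.6]
finger_gap: 0.504
```

Emit:
{"fn": "arm_command", "kwargs": {
  "motion": [
    [[0,0.002,0],[0,0,0]],
    [[0,0.002,0],[0,0,0]]
  ]
}}

```text
time_s: 31.45
tcp_pos: [501.9, -279.1, 81.7]
eef_rot: [[-0.047, 0.002, 0.999], [-0.999, -0.001, -0.047], [0.0, -1.0, 0.002]]
wrist_force: [-0.7, 2.3, 7.9]
finger_gap: 0.505
```

Emit:
{"fn": "arm_command", "kwargs": {
  "motion": [
    [[0,0,0],[0,0,0]],
    [[0,0,0],[0,0,0]]
  ],
  "fingers": 60
}}

```text
time_s: 31.65
tcp_pos: [501.1, -279.0, 80.6]
eef_rot: [[-0.046, 0.001, 0.999], [-0.999, -0.0, -0.046], [0.0, -1.0, 0.001]]
wrist_force: [0.1, -0.2, 0.5]
finger_gap: 0.602
```

Emit:
{"fn": "arm_command", "kwargs": {
  "motion": [
    [[0,-0.04,0],[0,0,0]],
    [[0,-0.09,0],[0,0,0]],
    [[0,-0.14,0],[0,0,0]],
    [[-0.04,-0.14,0],[0,0,0]],
    [[-0.09,-0.14,-0.01],[0,0,0]]
  ]
}}

```text
time_s: 32.15
tcp_pos: [497.9, -191.1, 222.8]
eef_rot: [[-0.05, 0.006, 0.999], [-0.999, -0.003, -0.049], [0.003, -1.0, 0.006]]
wrist_force: [-1.3, 1.9, -0.7]
finger_gap: 0.601
```

Emit:
{"fn": "arm_command", "kwargs": {
  "motion": [
    [[-0.05,0,-0.01],[0,0,0]],
    [[-0.1,0,-0.02],[0,0,0]],
    [[-0.15,0,-0.03],[0,0,0]],
    [[-0.2,0,-0.05],[0,0,0]],
    [[-0.25,0,-0.06],[0,0,0]]
  ]
}}

```text
time_s: 32.65
tcp_pos: [446.8, 57.1, 220.4]
eef_rot: [[-0.047, -0.0, 0.999], [-0.999, 0.0, -0.047], [0.0, -1.0, -0.0]]
wrist_force: [0.6, 0.5, 1.0]
finger_gap: 0.602
```

```bash
python3 - <<'E'
from h import *
st()
im=get_image('top');cv2.imwrite('pics/t17.png',im[:,:,::-1])
for b in blanks(im): print('blank mid',b[0],'ang',round(float(b[1]),2),'size',b[2],'patch',b[3])
E
```

```text
t 32.65 tcp [446.75  57.05 220.4 ] F [0.56 0.51 0.99] gap 0.602 yaw -2.7
blank mid [423.99 342.22] ang 0.31 size (142.9429168701172, 49.235992431640625) patch [472.48 342.49]
```

View pics/t17.png

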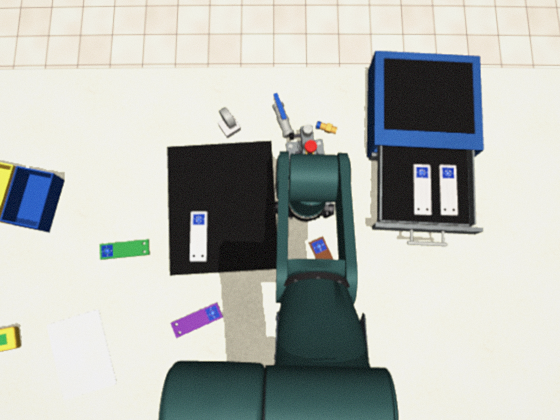

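```bash
python3 - <<'E'
from h import *
mv(383,341.3,130,0.3)
im=cv2.imread('pics/t17.png')[:,:,::-1];crop(im,370,140,480,240,6,'pics/c17.png')
E
```

```text
shift [-0.2739, 0.0919, -0.0736] turn [0.14, -2.84, -0.3]
```

View pics/c17.png

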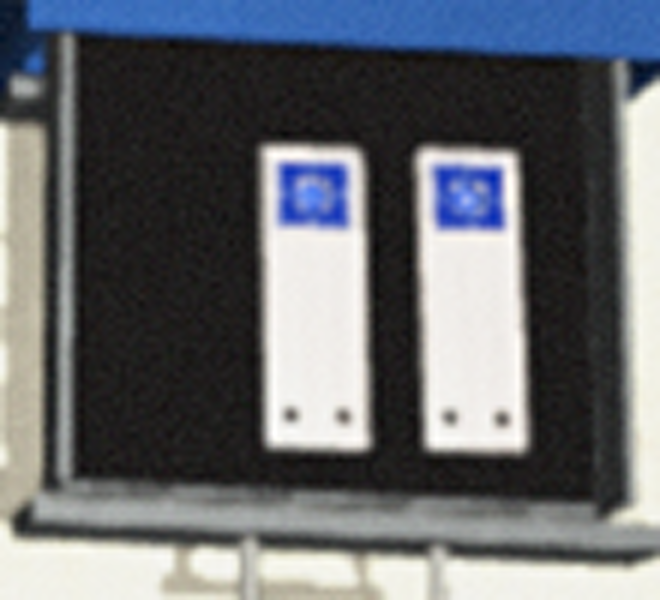

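Emit:
{"fn": "arm_command", "kwargs": {
  "motion": [
    [[-0.274,0,-0.075],[0,-3,0]],
    [[-0.274,0,-0.075],[0,-3,0]],
    [[-0.274,0,-0.075],[0,-3,0]],
    [[-0.274,0.045,-0.075],[0,-3,0]],
    [[-0.274,0.09,-0.075],[0,-3,0]]
  ],
  "fingers": 70
}}

```text
time_s: 33.2
tcp_pos: [398.4, 288.6, 173.8]
eef_rot: [[0.007, 0.006, 1.0], [-1.0, 0.004, 0.007], [-0.004, -1.0, 0.006]]
wrist_force: [0.8, 0.2, -0.2]
finger_gap: 0.702
```

Emit:
{"fn": "arm_command", "kwargs": {
  "motion": [
    [[0,0,0],[0,0,0]],
    [[0,0,0],[0,0,0]]
  ]
}}

```text
time_s: 33.4
tcp_pos: [396.0, 285.3, 171.3]
eef_rot: [[0.008, -0.002, 1.0], [-1.0, -0.001, 0.008], [0.001, -1.0, -0.002]]
wrist_force: [0.2, 0.1, -0.2]
finger_gap: 0.701
```

```bash
python3 - <<'E'
from h import *
st();mv(383,341.3,45,0.3)
E
```

```text
t 33.4 tcp [395.96 285.3  171.25] F [ 0.15  0.07 -0.21] gap 0.701 yaw 0.48
shift [-0.0563, 0.1262, -0.0123] turn [0.1, 0.18, 0.08]
```

Emit:
{"fn": "arm_command", "kwargs": {
  "motion": [
    [[-0.03,0.02,-0.012],[0,0,0]],
    [[-0.056,0.05,-0.012],[0,0,0]],
    [[-0.056,0.09,-0.012],[0,0,0]],
    [[-0.056,0.126,-0.012],[0,0,0]],
    [[-0.056,0.126,-0.012],[0,0,0]]
  ]
}}

```text
time_s: 33.9
tcp_pos: [382.9, 338.4, 43.3]
eef_rot: [[0.004, -0.006, 1.0], [-1.0, -0.004, 0.004], [0.004, -1.0, -0.006]]
wrist_force: [-0.3, -0.4, -0.1]
finger_gap: 0.698
```

```bash
python3 - <<'E'
from h import *
im=get_image('side');crop(im,180,190,340,320,4.5,'pics/s18.png')
st();mv(383,341.3,13.5,0.3)
E
```

```text
t 33.95 tcp [384.02 339.27  45.34] F [-0.12 -0.03  0.54] gap 0.698 yaw 0.25
shift [-0.0021, 0.0318, -0.0009] turn [0.18, -0.05, 0.13]
```

View pics/s18.png

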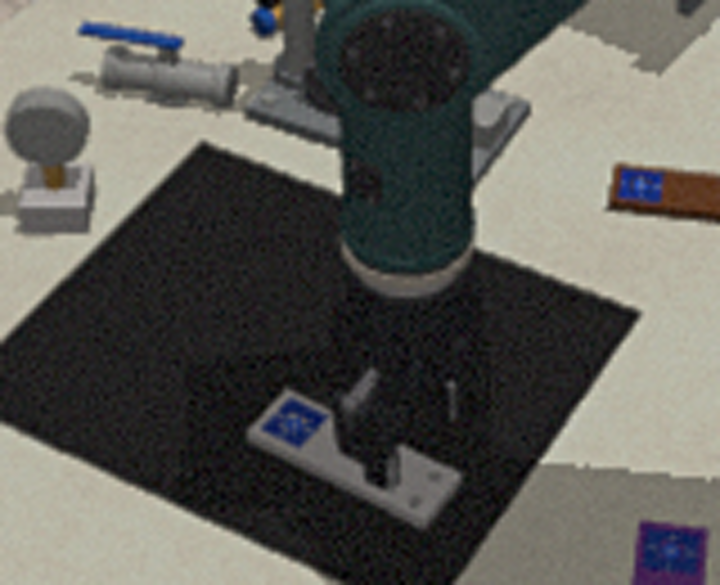

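Emit:
{"fn": "arm_command", "kwargs": {
  "motion": [
    [[-0.001,0.015,0],[0,0,0]],
    [[-0.001,0.027,0],[0,0,0]],
    [[-0.001,0.029,0],[0,0,0]],
    [[-0.001,0.029,0],[0,0,0]]
  ]
}}

```text
time_s: 34.35
tcp_pos: [384.9, 342.0, 17.9]
eef_rot: [[0.005, 0.001, 1.0], [-1.0, 0.001, 0.005], [-0.001, -1.0, 0.001]]
wrist_force: [-0.2, -0.8, 0.5]
finger_gap: 0.699
```

```bash
python3 - <<'E'
from h import *
st();mv(383,341.3,13.3,0.3)
E
```

```text
t 34.35 tcp [384.92 342.04  17.89] F [-0.24 -0.85  0.47] gap 0.699 yaw 0.31
shift [0.0007, 0.0046, -0.0019] turn [-0.04, 0.01, -0.03]
```

Emit:
{"fn": "arm_command", "kwargs": {
  "motion": [
    [[0.001,0.004,0],[0,0,0]],
    [[0.001,0.004,0],[0,0,0]]
  ]
}}

```text
time_s: 34.55
tcp_pos: [384.5, 341.1, 13.4]
eef_rot: [[0.006, 0.0, 1.0], [-1.0, 0.0, 0.006], [-0.0, -1.0, 0.0]]
wrist_force: [0.7, -0.1, -0.1]
finger_gap: 0.696
```

Emit:
{"fn": "arm_command", "kwargs": {
  "motion": [
    [[0,0,0],[0,0,0]],
    [[0,0,0],[0,0,0]],
    [[0,0,0],[0,0,0]],
    [[0,0,0],[0,0,0]],
    [[0,0,0],[0,0,0]]
  ],
  "fingers": 0
}}

```text
time_s: 35.05
tcp_pos: [384.5, 341.3, 13.8]
eef_rot: [[0.006, 0.0, 1.0], [-1.0, 0.0, 0.006], [-0.0, -1.0, 0.0]]
wrist_force: [-1.7, 0.0, 6.6]
finger_gap: 0.506
```

Emit:
{"fn": "arm_command", "kwargs": {
  "motion": [
    [[0,-0.03,0],[0,0,0]],
    [[0,-0.08,0],[0,0,0]],
    [[0,-0.11,0],[0,0,0]],
    [[0,-0.11,0],[0,0,0]]
  ]
}}

```text
time_s: 35.45
tcp_pos: [386.9, 343.0, 127.2]
eef_rot: [[0.006, 0.007, 1.0], [-1.0, 0.005, 0.006], [-0.005, -1.0, 0.007]]
wrist_force: [0.6, -0.0, -3.2]
finger_gap: 0.506
```

```bash
python3 - <<'E'
from h import *
st();mv(448,13,120,5.95)
im=get_image('side');crop(im,180,150,340,320,3.5,'pics/s19.png')
E
```

```text
t 35.45 tcp [386.89 343.01 127.18] F [ 0.56 -0.01 -3.15] gap 0.506 yaw 0.35
shift [0.3304, 0.006, 0.059] turn [-0.41, -5.6, -0.25]
```

View pics/s19.png

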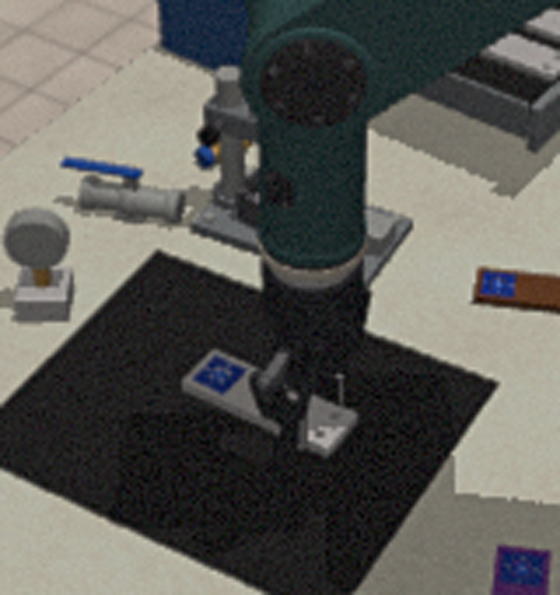

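Emit:
{"fn": "arm_command", "kwargs": {
  "motion": [
    [[0.33,0,0.057],[0,-5.6,0]],
    [[0.33,0,0.057],[0,-5.6,0]],
    [[0.33,0,0.057],[0,-5.6,0]],
    [[0.33,0,0.057],[0,-5.6,0]],
    [[0.33,0,0.057],[0,-5.6,0]]
  ]
}}

```text
time_s: 36.0
tcp_pos: [426.8, 93.2, 121.5]
eef_rot: [[0.104, -0.003, 0.995], [-0.995, -0.0, 0.104], [-0.0, -1.0, -0.003]]
wrist_force: [1.4, -0.3, -1.3]
finger_gap: 0.505
```

```bash
python3 - <<'E'
from h import *
st();mv(448,13,120,5.95)
E
```

```text
t 36.0 tcp [426.8   93.19 121.48] F [ 1.44 -0.34 -1.27] gap 0.505 yaw 5.98
shift [0.082, 0.0014, 0.0127] turn [0.19, 0.03, -0.01]
```

Emit:
{"fn": "arm_command", "kwargs": {
  "motion": [
    [[0.04,0,0.012],[0,0,0]],
    [[0.078,0,0.012],[0,0,0]],
    [[0.078,0.03,0.012],[0,0,0]],
    [[0.078,0.062,0.012],[0,0,0]],
    [[0.078,0.063,0.012],[0,0,0]]
  ]
}}

```text
time_s: 36.5
tcp_pos: [444.0, 18.7, 56.1]
eef_rot: [[0.102, -0.01, 0.995], [-0.995, 0.001, 0.102], [-0.002, -1.0, -0.01]]
wrist_force: [-0.6, 0.3, -2.1]
finger_gap: 0.505
```

Emit:
{"fn": "arm_command", "kwargs": {
  "motion": [
    [[0,0,0],[0,0,0]]
  ]
}}

```text
time_s: 36.6
tcp_pos: [446.4, 19.0, 58.8]
eef_rot: [[0.104, -0.005, 0.995], [-0.995, 0.001, 0.104], [-0.001, -1.0, -0.005]]
wrist_force: [0.4, 0.4, -1.8]
finger_gap: 0.504
```

```bash
python3 - <<'E'
from h import *
st();mv(515,20,56,6)
E
```

```text
t 36.6 tcp [446.45  18.98  58.85] F [ 0.44  0.4  -1.85] gap 0.504 yaw 5.95
shift [0.0061, 0.0025, 0.0683] turn [0.27, -0.05, -0.07]
```

Slide in with the lateral correction first.

Emit:
{"fn": "arm_command", "kwargs": {
  "motion": [
    [[0.006,0,0],[0,0,0]],
    [[0.006,0.002,0.02],[0,0,0]],
    [[0.006,0.002,0.045],[0,0,0]],
    [[0.006,0.002,0.064],[0,0,0]],
    [[0.006,0.002,0.067],[0,0,0]]
  ]
}}

```text
time_s: 37.1
tcp_pos: [520.0, 19.5, 59.9]
eef_rot: [[0.104, 0.007, 0.995], [-0.995, -0.001, 0.104], [0.001, -1.0, 0.006]]
wrist_force: [0.4, -0.1, -1.6]
finger_gap: 0.502
```

```bash
python3 - <<'E'
from h import *
st();mv(537.5,22.2,55.5,6)
E
```

```text
t 37.1 tcp [519.98  19.54  59.88] F [ 0.42 -0.12 -1.61] gap 0.502 yaw 6.0
shift [-0.0008, 0.0045, 0.0177] turn [-0.37, -0.0, 0.07]
```

Emit:
{"fn": "arm_command", "kwargs": {
  "motion": [
    [[-0.001,0.001,0.008],[0,0,0]],
    [[-0.001,0.003,0.016],[0,0,0]],
    [[-0.001,0.003,0.021],[0,0,0]],
    [[-0.001,0.003,0.021],[0,0,0]]
  ]
}}

```text
time_s: 37.5
tcp_pos: [537.0, 22.8, 55.1]
eef_rot: [[0.104, 0.001, 0.995], [-0.995, 0.0, 0.104], [0.0, -1.0, 0.001]]
wrist_force: [0.6, -0.0, -2.4]
finger_gap: 0.506
```

```bash
python3 - <<'E'
from h import *
st()
im=get_image('side');crop(im,200,150,320,240,6,'pics/s20.png')
E
```

```text
t 37.5 tcp [536.98  22.85  55.09] F [ 0.61 -0.02 -2.35] gap 0.506 yaw 5.95
```

View pics/s20.png

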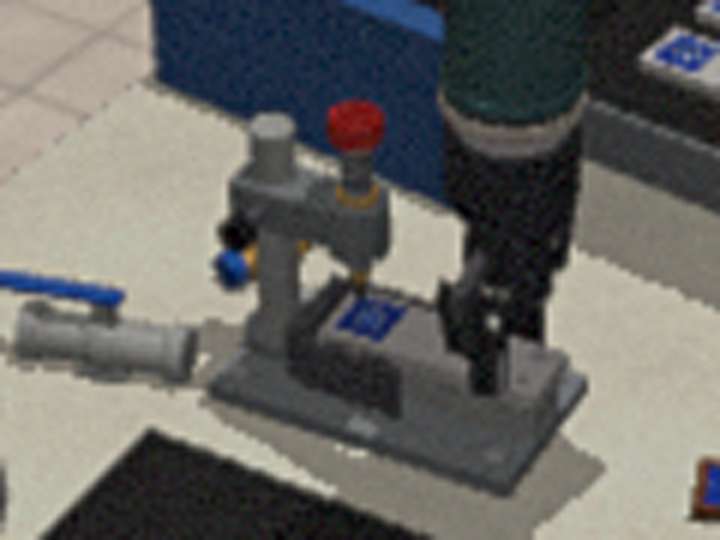

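Emit:
{"fn": "arm_command", "kwargs": {
  "motion": [
    [[0,0.003,0.002],[0,0,0]],
    [[0,0.003,0.002],[0,0,0]]
  ]
}}

```text
time_s: 37.75
tcp_pos: [538.0, 23.0, 51.6]
eef_rot: [[0.103, -0.001, 0.995], [-0.995, 0.0, 0.103], [-0.0, -1.0, -0.001]]
wrist_force: [0.1, -0.8, -1.1]
finger_gap: 0.507
```

Emit:
{"fn": "arm_command", "kwargs": {
  "motion": [
    [[0,0.001,0.003],[0,0,0]],
    [[0,0.001,0.003],[0,0,0]]
  ]
}}

```text
time_s: 37.95
tcp_pos: [541.4, 23.4, 51.0]
eef_rot: [[0.104, -0.0, 0.995], [-0.995, 0.0, 0.104], [-0.0, -1.0, -0.0]]
wrist_force: [-0.1, -1.1, -0.7]
finger_gap: 0.502
```

Emit:
{"fn": "arm_command", "kwargs": {
  "motion": [
    [[0,0,0.002],[0,0,0]],
    [[0,0,0.002],[0,0,0]]
  ]
}}

```text
time_s: 38.15
tcp_pos: [543.9, 23.6, 51.1]
eef_rot: [[0.103, 0.001, 0.995], [-0.995, 0.0, 0.103], [-0.0, -1.0, 0.001]]
wrist_force: [-0.0, 0.3, -1.4]
finger_gap: 0.503
```

Emit:
{"fn": "arm_command", "kwargs": {
  "motion": [
    [[0,0,0.002],[0,0,0]],
    [[0,0,0.002],[0,0,0]]
  ]
}}

```text
time_s: 38.35
tcp_pos: [544.4, 23.8, 50.8]
eef_rot: [[0.103, -0.002, 0.995], [-0.995, 0.0, 0.103], [-0.0, -1.0, -0.002]]
wrist_force: [-3.8, -0.3, -0.4]
finger_gap: 0.507
```

Emit:
{"fn": "arm_command", "kwargs": {
  "motion": [
    [[0,0,0.002],[0,0,0]],
    [[0,0,0.002],[0,0,0]]
  ]
}}

```text
time_s: 38.55
tcp_pos: [544.4, 23.9, 50.8]
eef_rot: [[0.104, -0.006, 0.995], [-0.995, -0.0, 0.104], [-0.0, -1.0, -0.006]]
wrist_force: [-8.1, -2.8, 5.0]
finger_gap: 0.508
```

Emit:
{"fn": "arm_command", "kwargs": {
  "motion": [
    [[0,0,-0.002],[0,0,0]],
    [[0,0,-0.002],[0,0,0]],
    [[0,0,-0.002],[0,0,0]]
  ],
  "fingers": 65
}}

```text
time_s: 38.85
tcp_pos: [546.6, 23.8, 51.4]
eef_rot: [[0.103, 0.002, 0.995], [-0.995, 0.0, 0.103], [0.0, -1.0, 0.002]]
wrist_force: [-0.4, -0.4, 0.2]
finger_gap: 0.653
```

Emit:
{"fn": "arm_command", "kwargs": {
  "motion": [
    [[0,-0.03,0],[0,0,0]],
    [[0,-0.08,0],[0,0,0]],
    [[0,-0.13,-0.02],[0,0,0]],
    [[0,-0.18,-0.03],[0,0,0]],
    [[0,-0.18,-0.03],[0,0,0]]
  ]
}}

```text
time_s: 39.35
tcp_pos: [518.7, 20.4, 237.4]
eef_rot: [[0.104, 0.011, 0.995], [-0.995, -0.001, 0.104], [0.002, -1.0, 0.011]]
wrist_force: [1.7, -1.6, 0.3]
finger_gap: 0.649
```

Emit:
{"fn": "arm_command", "kwargs": {
  "motion": [
    [[0,0,0],[0,0,0]],
    [[0,0,0],[0,0,0]]
  ],
  "fingers": 0
}}

```text
time_s: 39.55
tcp_pos: [515.4, 20.7, 230.3]
eef_rot: [[0.103, -0.001, 0.995], [-0.995, 0.0, 0.103], [-0.0, -1.0, -0.001]]
wrist_force: [-0.9, 0.3, -0.5]
finger_gap: 0.319
```

```bash
python3 - <<'E'
from h import *
st();mv(630,32.8,225,5.95)
im=get_image('side');crop(im,200,150,320,240,6,'pics/s21.png')
E
```

```text
t 39.55 tcp [515.36  20.72 230.26] F [-0.92  0.28 -0.52] gap 0.319 yaw 5.94
shift [-0.0001, 0.0052, 0.1153] turn [0.03, -0.01, -0.02]
```

View pics/s21.png

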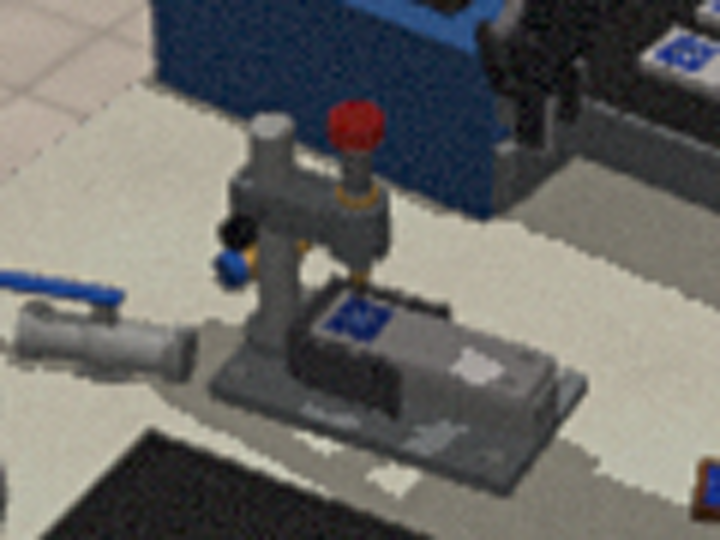

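Third blank sits the same as the others (patch at crop (358,315)). Punching.

Emit:
{"fn": "arm_command", "kwargs": {
  "motion": [
    [[0,0,0.04],[0,0,0]],
    [[0,0,0.08],[0,0,0]],
    [[0,0,0.115],[0,0,0]],
    [[0,0,0.115],[0,0,0]],
    [[0,0,0.115],[0,0,0]]
  ]
}}

```text
time_s: 40.1
tcp_pos: [629.2, 32.7, 228.4]
eef_rot: [[0.104, -0.005, 0.995], [-0.995, 0.0, 0.104], [-0.001, -1.0, -0.004]]
wrist_force: [-0.6, -1.1, -0.7]
finger_gap: -0.0
```

Emit:
{"fn": "arm_command", "kwargs": {
  "motion": [
    [[0,0.01,0],[0,0,0]],
    [[0,0.021,0],[0,0,0]],
    [[0,0.021,0],[0,0,0]]
  ]
}}

```text
time_s: 40.4
tcp_pos: [627.3, 32.6, 207.5]
eef_rot: [[0.103, -0.005, 0.995], [-0.995, 0.0, 0.103], [-0.001, -1.0, -0.005]]
wrist_force: [-1.0, -0.6, -1.2]
finger_gap: -0.001
```

Emit:
{"fn": "arm_command", "kwargs": {
  "motion": [
    [[0,0.006,0],[0,0,0]],
    [[0,0.012,0],[0,0,0]],
    [[0,0.018,0],[0,0,0]],
    [[0,0.023,0],[0,0,0]]
  ]
}}

```text
time_s: 40.8
tcp_pos: [629.7, 32.5, 187.1]
eef_rot: [[0.104, -0.0, 0.995], [-0.995, -0.0, 0.104], [0.0, -1.0, -0.0]]
wrist_force: [-3.5, -0.5, 7.2]
finger_gap: 0.001
```

Emit:
{"fn": "arm_command", "kwargs": {
  "motion": [
    [[0,0.002,0],[0,0,0]],
    [[0,0.004,0],[0,0,0]],
    [[0,0.006,0],[0,0,0]]
  ]
}}

```text
time_s: 41.1
tcp_pos: [629.8, 32.5, 182.6]
eef_rot: [[0.104, 0.0, 0.995], [-0.995, -0.0, 0.104], [0.0, -1.0, 0.0]]
wrist_force: [-6.6, 1.0, 17.2]
finger_gap: -0.0
```

Emit:
{"fn": "arm_command", "kwargs": {
  "motion": [
    [[0,0.002,0],[0,0,0]],
    [[0,0.003,0],[0,0,0]]
  ]
}}

```text
time_s: 41.3
tcp_pos: [629.8, 32.5, 180.1]
eef_rot: [[0.104, 0.001, 0.995], [-0.995, -0.0, 0.104], [0.0, -1.0, 0.001]]
wrist_force: [-7.3, -0.3, 19.0]
finger_gap: 0.002
```

Emit:
{"fn": "arm_command", "kwargs": {
  "motion": [
    [[0,0.002,0],[0,0,0]],
    [[0,0.002,0],[0,0,0]]
  ]
}}

```text
time_s: 41.5
tcp_pos: [629.8, 32.5, 178.5]
eef_rot: [[0.104, 0.001, 0.995], [-0.995, -0.0, 0.104], [0.0, -1.0, 0.001]]
wrist_force: [-7.0, -0.1, 19.9]
finger_gap: 0.001
```

Emit:
{"fn": "arm_command", "kwargs": {
  "motion": [
    [[0,0.002,0],[0,0,0]],
    [[0,0.002,0],[0,0,0]]
  ]
}}

```text
time_s: 41.7
tcp_pos: [629.8, 32.5, 176.1]
eef_rot: [[0.104, 0.001, 0.995], [-0.995, -0.0, 0.104], [0.0, -1.0, 0.001]]
wrist_force: [-4.5, -0.9, 13.1]
finger_gap: 0.0
```

Emit:
{"fn": "arm_command", "kwargs": {
  "motion": [
    [[0,0.002,0],[0,0,0]],
    [[0,0.002,0],[0,0,0]]
  ]
}}

```text
time_s: 41.9
tcp_pos: [629.8, 32.5, 173.9]
eef_rot: [[0.104, 0.001, 0.995], [-0.995, -0.0, 0.104], [0.0, -1.0, 0.001]]
wrist_force: [-6.5, -0.4, 15.8]
finger_gap: 0.003
```

Emit:
{"fn": "arm_command", "kwargs": {
  "motion": [
    [[0,0,0],[0,0,0]]
  ]
}}

```text
time_s: 42.0
tcp_pos: [629.8, 32.5, 173.9]
eef_rot: [[0.104, 0.001, 0.995], [-0.995, -0.0, 0.104], [0.0, -1.0, 0.001]]
wrist_force: [-6.2, 0.3, 14.7]
finger_gap: -0.002
```

Snapped (19.9 → 13 N), now at the hard stop. Retract and re-grip.

Emit:
{"fn": "arm_command", "kwargs": {
  "motion": [
    [[0,-0.02,0],[0,0,0]],
    [[0,-0.05,0],[0,0,0]],
    [[0,-0.065,0],[0,0,0]],
    [[0,-0.065,-0.05],[0,0,0]],
    [[0,-0.065,-0.1],[0,0,0]]
  ]
}}

```text
time_s: 42.5
tcp_pos: [531.0, 22.0, 237.3]
eef_rot: [[0.104, 0.003, 0.995], [-0.995, -0.0, 0.104], [0.0, -1.0, 0.003]]
wrist_force: [0.4, 0.0, 0.3]
finger_gap: -0.0
```

Emit:
{"fn": "arm_command", "kwargs": {
  "motion": [
    [[0,0,-0.015],[0,0,0]],
    [[0,0,-0.015],[0,0,0]],
    [[0,0,-0.015],[0,0,0]],
    [[0,0,-0.015],[0,0,0]]
  ],
  "fingers": 65
}}

```text
time_s: 42.9
tcp_pos: [517.3, 20.6, 237.3]
eef_rot: [[0.103, 0.002, 0.995], [-0.995, 0.0, 0.103], [0.0, -1.0, 0.002]]
wrist_force: [-0.2, -0.2, -0.2]
finger_gap: 0.647
```

```bash
python3 - <<'E'
from h import *
st();mv(544,23.3,80,5.95)
im=get_image('side');crop(im,200,140,320,230,6,'pics/s22.png')
E
```

```text
t 42.9 tcp [517.33  20.57 237.29] F [-0.24 -0.2  -0.19] gap 0.647 yaw 5.94
shift [0.0, 0.1573, 0.0265] turn [-0.11, -0.01, 0.01]
```

View pics/s22.png

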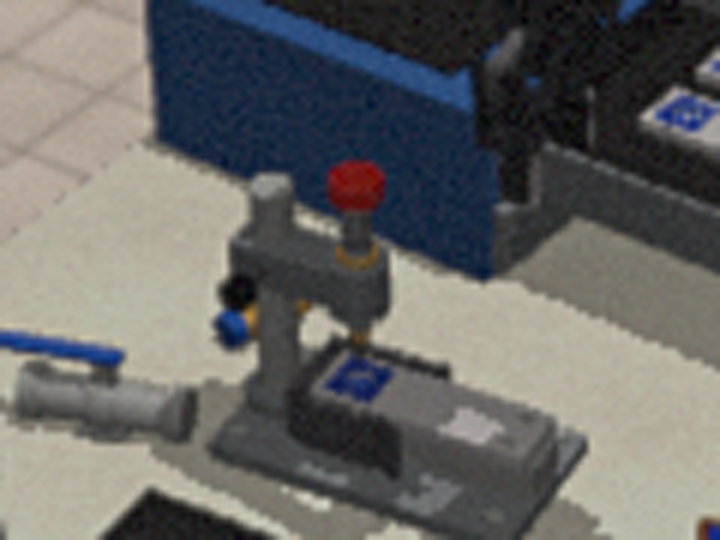

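Emit:
{"fn": "arm_command", "kwargs": {
  "motion": [
    [[0,0.04,0.026],[0,0,0]],
    [[0,0.09,0.026],[0,0,0]],
    [[0,0.14,0.026],[0,0,0]],
    [[0,0.158,0.026],[0,0,0]],
    [[0,0.158,0.026],[0,0,0]]
  ]
}}

```text
time_s: 43.45
tcp_pos: [539.7, 23.6, 75.5]
eef_rot: [[0.104, -0.007, 0.995], [-0.995, 0.001, 0.104], [-0.001, -1.0, -0.006]]
wrist_force: [-0.2, 0.0, 0.3]
finger_gap: 0.649
```

Emit:
{"fn": "arm_command", "kwargs": {
  "motion": [
    [[0,0.015,0],[0,0,0]],
    [[0,0.028,0],[0,0,0]],
    [[0,0.029,0],[0,0,0]],
    [[0,0.029,0],[0,0,0]]
  ]
}}

```text
time_s: 43.85
tcp_pos: [541.9, 23.3, 50.5]
eef_rot: [[0.104, 0.001, 0.995], [-0.995, 0.0, 0.104], [-0.0, -1.0, 0.001]]
wrist_force: [-0.8, 0.1, -0.6]
finger_gap: 0.654
```

Emit:
{"fn": "arm_command", "kwargs": {
  "motion": [
    [[0,0,0],[0,0,0]],
    [[0,0,0],[0,0,0]],
    [[0,0,0],[0,0,0]],
    [[0,0,0],[0,0,0]]
  ],
  "fingers": 0
}}

```text
time_s: 44.25
tcp_pos: [542.2, 23.4, 51.3]
eef_rot: [[0.104, 0.002, 0.995], [-0.995, -0.0, 0.104], [0.0, -1.0, 0.002]]
wrist_force: [-1.8, -0.3, 5.9]
finger_gap: 0.506
```

Emit:
{"fn": "arm_command", "kwargs": {
  "motion": [
    [[0,-0.003,0],[0,0,0]],
    [[0,-0.003,-0.02],[0,0,0]],
    [[0,-0.003,-0.05],[0,0,0]],
    [[0,-0.003,-0.085],[0,0,0]],
    [[0,-0.003,-0.09],[0,0,0]]
  ]
}}

```text
time_s: 44.75
tcp_pos: [445.4, 14.5, 52.6]
eef_rot: [[0.103, -0.007, 0.995], [-0.995, 0.001, 0.103], [-0.002, -1.0, -0.007]]
wrist_force: [-1.1, 0.0, -1.4]
finger_gap: 0.508
```

Emit:
{"fn": "arm_command", "kwargs": {
  "motion": [
    [[0,-0.04,0],[0,0,0]],
    [[0,-0.09,0],[0,0,0]],
    [[0,-0.13,0],[0,0,0]],
    [[0,-0.13,0],[0,0,0]]
  ]
}}

```text
time_s: 45.15
tcp_pos: [456.5, 13.6, 188.5]
eef_rot: [[0.103, 0.012, 0.995], [-0.995, -0.001, 0.103], [0.002, -1.0, 0.012]]
wrist_force: [1.1, 0.3, -1.7]
finger_gap: 0.504
```

```bash
python3 - <<'E'
from h import *
st();mv(504,-213,185,-2.7)
im=get_image('side');crop(im,200,90,360,240,4,'pics/s23.png')
E
```

```text
t 45.15 tcp [456.46  13.56 188.53] F [ 1.07  0.3  -1.68] gap 0.504 yaw 5.94
shift [0.2303, 0.0044, 0.0238] turn [-0.67, 8.64, 0.09]
```

View pics/s23.png

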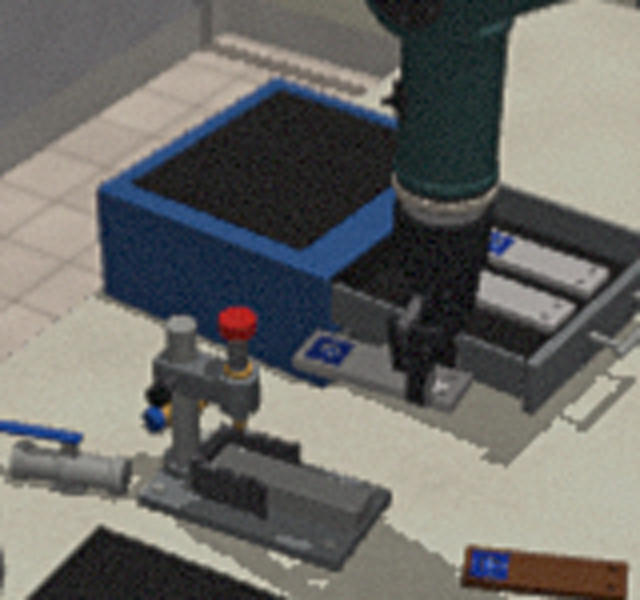

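Emit:
{"fn": "arm_command", "kwargs": {
  "motion": [
    [[0.228,0,0.026],[0,8.6,0]],
    [[0.228,0,0.026],[0,8.6,0]],
    [[0.228,0,0.026],[0,8.6,0]],
    [[0.228,0,0.026],[0,8.6,0]],
    [[0.228,0,0.026],[0,8.6,0]]
  ]
}}

```text
time_s: 45.7
tcp_pos: [501.5, -213.5, 181.3]
eef_rot: [[-0.048, -0.001, 0.999], [-0.999, -0.0, -0.048], [0.0, -1.0, -0.001]]
wrist_force: [0.3, 0.3, -1.3]
finger_gap: 0.504
```

Emit:
{"fn": "arm_command", "kwargs": {
  "motion": [
    [[0,0,0],[0,0,0]],
    [[0,0,0],[0,0,0]]
  ]
}}

```text
time_s: 45.9
tcp_pos: [500.2, -209.9, 181.1]
eef_rot: [[-0.048, -0.003, 0.999], [-0.999, 0.002, -0.048], [-0.002, -1.0, -0.003]]
wrist_force: [-0.4, 0.6, -2.5]
finger_gap: 0.501
```

```bash
python3 - <<'E'
from h import *
st();mv(504,-213,120,-2.7)
im=get_image('side');crop(im,220,60,400,210,4,'pics/s24.png')
im=get_image('top');crop(im,340,100,500,250,4,'pics/t24.png')
E
```

```text
t 45.9 tcp [ 500.22 -209.91  181.13] F [-0.4   0.62 -2.45] gap 0.501 yaw -2.76
shift [0.003, 0.0611, 0.0041] turn [0.18, -0.06, -0.12]
```

View pics/t24.png

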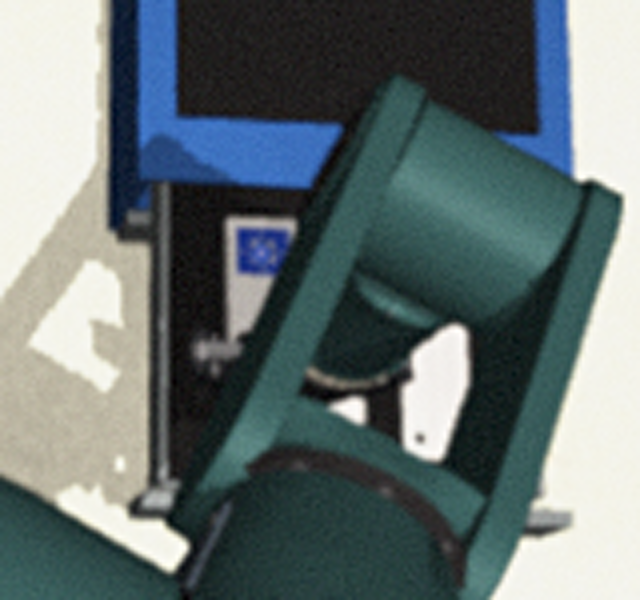

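View pics/s24.png

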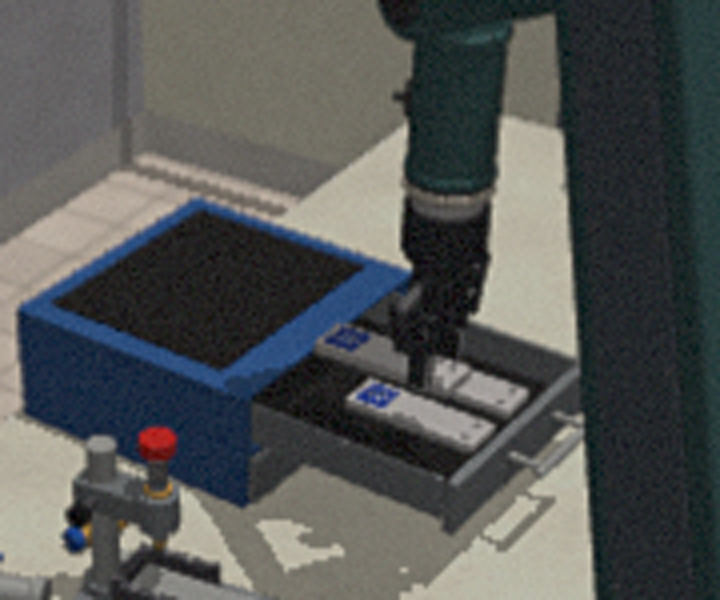

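Emit:
{"fn": "arm_command", "kwargs": {
  "motion": [
    [[0.003,0.03,0.002],[0,0,0]],
    [[0.003,0.06,0.002],[0,0,0]],
    [[0.003,0.08,0.002],[0,0,0]],
    [[0.003,0.08,0.002],[0,0,0]]
  ]
}}

```text
time_s: 46.4
tcp_pos: [500.5, -210.2, 100.3]
eef_rot: [[-0.045, -0.006, 0.999], [-0.999, 0.004, -0.045], [-0.004, -1.0, -0.006]]
wrist_force: [-1.1, 0.9, -2.3]
finger_gap: 0.504
```

Emit:
{"fn": "arm_command", "kwargs": {
  "motion": [
    [[0,0,0],[0,0,0]],
    [[0,0,0],[0,0,0]]
  ]
}}

```text
time_s: 46.6
tcp_pos: [504.0, -213.0, 104.2]
eef_rot: [[-0.046, 0.002, 0.999], [-0.999, -0.001, -0.046], [0.001, -1.0, 0.002]]
wrist_force: [0.5, -0.6, -0.6]
finger_gap: 0.503
```

```bash
python3 - <<'E'
from h import *
st();mv(504,-213,88,-2.7)
im=get_image('side');crop(im,240,90,390,210,5,'pics/s25.png')
E
```

```text
t 46.6 tcp [ 504.03 -212.98  104.25] F [ 0.51 -0.62 -0.64] gap 0.503 yaw -2.61
shift [0.0, 0.0162, -0.0001] turn [-0.1, 0.09, 0.04]
```

View pics/s25.png

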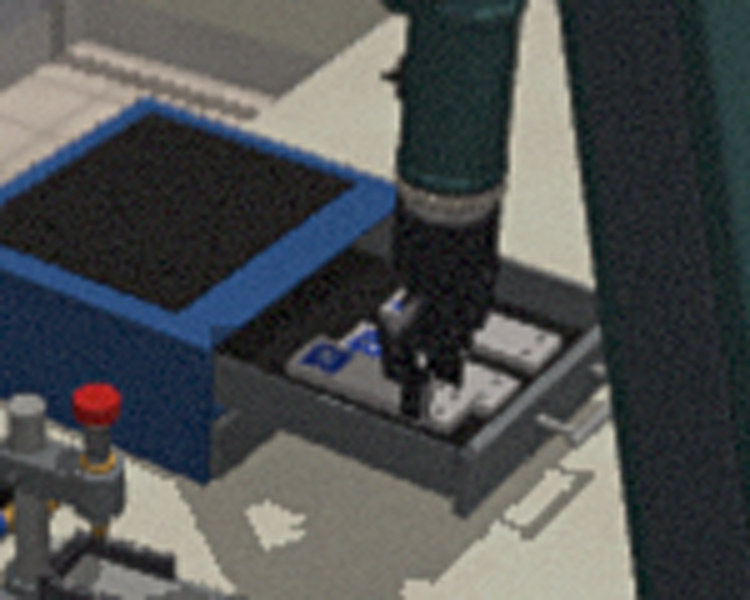

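Side view: the third blank is inside the left wall, with the near finger at crop (415,395) just inside the wall. Continue down in steps.

Emit:
{"fn": "arm_command", "kwargs": {
  "motion": [
    [[0,0.007,0],[0,0,0]],
    [[0,0.014,0],[0,0,0]],
    [[0,0.016,0],[0,0,0]]
  ]
}}

```text
time_s: 46.95
tcp_pos: [502.7, -212.9, 86.3]
eef_rot: [[-0.047, -0.001, 0.999], [-0.999, 0.001, -0.047], [-0.001, -1.0, -0.001]]
wrist_force: [-0.3, 0.3, -1.8]
finger_gap: 0.502
```

Emit:
{"fn": "arm_command", "kwargs": {
  "motion": [
    [[0,0.003,0],[0,0,0]],
    [[0,0.003,0],[0,0,0]]
  ]
}}

```text
time_s: 47.15
tcp_pos: [502.9, -213.0, 83.5]
eef_rot: [[-0.047, -0.001, 0.999], [-0.999, 0.001, -0.047], [-0.001, -1.0, -0.001]]
wrist_force: [0.3, 0.1, -2.2]
finger_gap: 0.502
```

Emit:
{"fn": "arm_command", "kwargs": {
  "motion": [
    [[0,0.002,0],[0,0,0]],
    [[0,0.003,0],[0,0,0]]
  ]
}}

```text
time_s: 47.35
tcp_pos: [503.4, -213.3, 81.2]
eef_rot: [[-0.046, 0.0, 0.999], [-0.999, -0.0, -0.046], [0.0, -1.0, 0.0]]
wrist_force: [-1.4, 1.7, 9.7]
finger_gap: 0.505
```

Emit:
{"fn": "arm_command", "kwargs": {
  "motion": [
    [[0,0,0],[0,0,0]],
    [[0,0,0],[0,0,0]]
  ],
  "fingers": 58
}}

```text
time_s: 47.55
tcp_pos: [503.5, -213.3, 81.3]
eef_rot: [[-0.046, 0.001, 0.999], [-0.999, -0.0, -0.046], [0.0, -1.0, 0.001]]
wrist_force: [0.7, -0.2, 0.2]
finger_gap: 0.581
```

Emit:
{"fn": "arm_command", "kwargs": {
  "motion": [
    [[0,-0.03,0],[0,0,0]],
    [[0,-0.08,0],[0,0,0]],
    [[0,-0.13,0],[0,0,0]],
    [[0,-0.13,-0.05],[0,0,0]],
    [[0,-0.13,-0.1],[0,0,0]]
  ]
}}

```text
time_s: 48.05
tcp_pos: [404.7, -209.9, 213.3]
eef_rot: [[-0.045, 0.005, 0.999], [-0.999, -0.004, -0.045], [0.004, -1.0, 0.005]]
wrist_force: [0.2, -1.0, 0.4]
finger_gap: 0.579
```

```bash
python3 - <<'E'
from h import *
st();mv(343,-281,200,-2.7)
im=get_image('side');crop(im,220,80,400,210,4,'pics/s26.png')
im=get_image('top');crop(im,340,100,500,250,4,'pics/t26.png')
E
```

```text
t 48.05 tcp [ 404.66 -209.87  213.31] F [ 0.15 -0.98  0.4 ] gap 0.579 yaw -2.57
shift [0.0738, 0.0133, -0.0585] turn [-0.3, 0.13, 0.21]
```

View pics/s26.png

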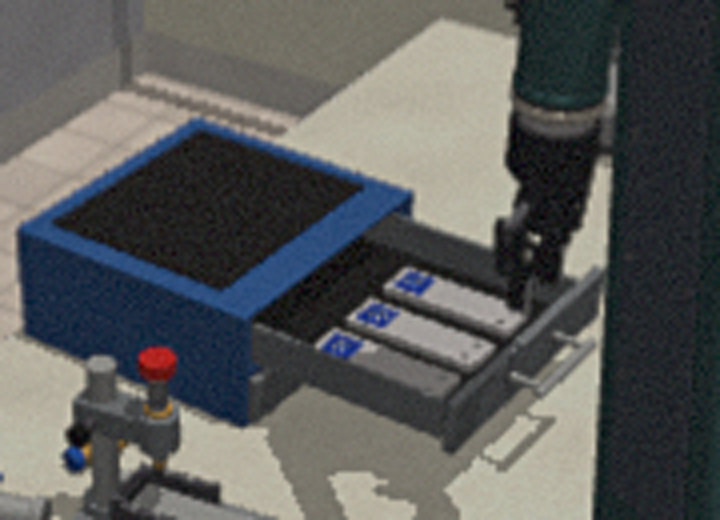

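View pics/t26.png

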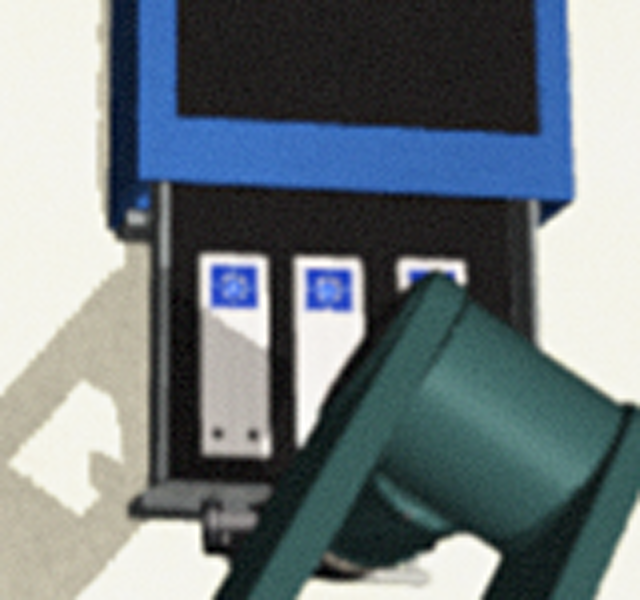

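Emit:
{"fn": "arm_command", "kwargs": {
  "motion": [
    [[0.073,0,-0.03],[0,0,0]],
    [[0.073,0,-0.058],[0,0,0]],
    [[0.073,0,-0.058],[0,0,0]],
    [[0.073,0,-0.058],[0,0,0]]
  ],
  "fingers": 0
}}

```text
time_s: 48.55
tcp_pos: [341.5, -279.4, 211.2]
eef_rot: [[-0.05, 0.001, 0.999], [-0.999, 0.0, -0.05], [-0.0, -1.0, 0.001]]
wrist_force: [-0.3, -0.8, 0.5]
finger_gap: 0.003
```

```bash
python3 - <<'E'
from h import *
st();mv(343,-281,97,-2.7)
E
```

```text
t 48.55 tcp [ 341.51 -279.38  211.21] F [-0.26 -0.75  0.54] gap 0.003 yaw -2.84
shift [0.0016, 0.1142, 0.0015] turn [-0.04, -0.14, -0.0]
```

Emit:
{"fn": "arm_command", "kwargs": {
  "motion": [
    [[0.002,0.04,0],[0,0,0]],
    [[0.002,0.08,0],[0,0,0]],
    [[0.002,0.115,0],[0,0,0]],
    [[0.002,0.115,0],[0,0,0]],
    [[0.002,0.115,0],[0,0,0]]
  ]
}}

```text
time_s: 49.05
tcp_pos: [342.5, -280.0, 96.1]
eef_rot: [[-0.045, -0.001, 0.999], [-0.999, 0.001, -0.045], [-0.001, -1.0, -0.001]]
wrist_force: [1.1, 0.2, 0.8]
finger_gap: -0.002
```

```bash
python3 - <<'E'
from h import *
st()
im=get_image('side');crop(im,250,80,430,210,4,'pics/s27.png')
E
```

```text
t 49.05 tcp [ 342.5  -279.99   96.11] F [1.05 0.24 0.84] gap -0.002 yaw -2.59
```

View pics/s27.png

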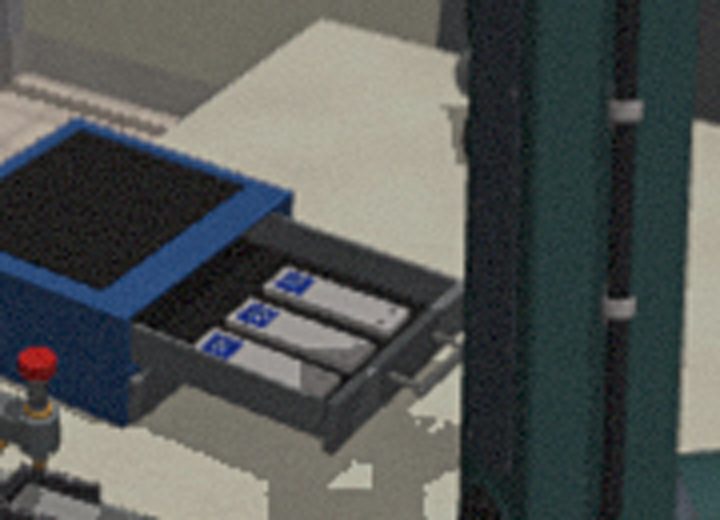

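Emit:
{"fn": "arm_command", "kwargs": {
  "motion": [
    [[0,0,0.008],[0,0,0]],
    [[0,0,0.016],[0,0,0]],
    [[0,0,0.024],[0,0,0]],
    [[0,0,0.032],[0,0,0]],
    [[0,0,0.04],[0,0,0]]
  ]
}}

```text
time_s: 49.6
tcp_pos: [382.4, -282.6, 96.3]
eef_rot: [[-0.046, -0.0, 0.999], [-0.999, -0.0, -0.046], [0.0, -1.0, -0.0]]
wrist_force: [-2.4, -0.5, 1.5]
finger_gap: -0.002
```

Emit:
{"fn": "arm_command", "kwargs": {
  "motion": [
    [[0,0,0.008],[0,0,0]],
    [[0,0,0.016],[0,0,0]],
    [[0,0,0.024],[0,0,0]]
  ]
}}

```text
time_s: 49.9
tcp_pos: [406.3, -283.7, 96.0]
eef_rot: [[-0.046, -0.0, 0.999], [-0.999, 0.0, -0.046], [-0.0, -1.0, -0.0]]
wrist_force: [-1.8, -1.2, 1.3]
finger_gap: -0.001
```

```bash
python3 - <<'E'
from h import *
st()
im=get_image('side');crop(im,220,80,400,210,4,'pics/s28.png')
E
```

```text
t 49.9 tcp [ 406.34 -283.69   95.95] F [-1.8  -1.21  1.25] gap -0.001 yaw -2.66
```

View pics/s28.png

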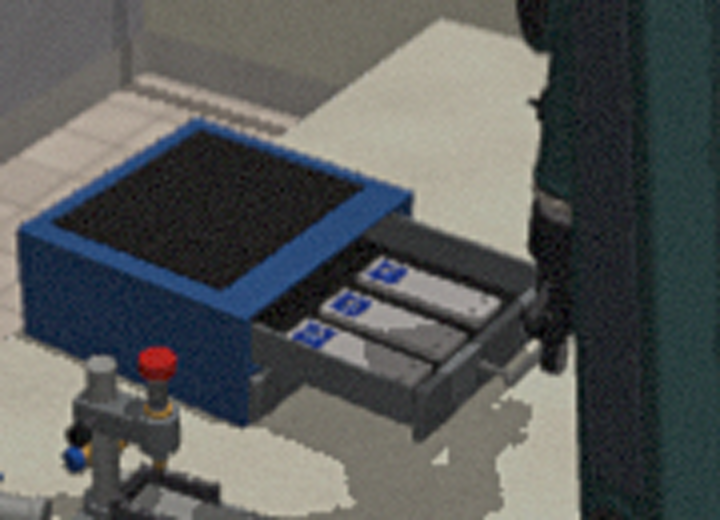

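Emit:
{"fn": "arm_command", "kwargs": {
  "motion": [
    [[0,0,0.01],[0,0,0]],
    [[0,0,0.022],[0,0,0]],
    [[0,0,0.034],[0,0,0]],
    [[0,0,0.046],[0,0,0]],
    [[0,0,0.058],[0,0,0]]
  ]
}}

```text
time_s: 50.45
tcp_pos: [464.7, -286.2, 95.8]
eef_rot: [[-0.046, -0.0, 0.999], [-0.999, 0.0, -0.046], [-0.0, -1.0, -0.0]]
wrist_force: [-3.3, -1.4, -1.5]
finger_gap: -0.001
```

Emit:
{"fn": "arm_command", "kwargs": {
  "motion": [
    [[0,0,0.012],[0,0,0]],
    [[0,0,0.024],[0,0,0]],
    [[0,0,0.036],[0,0,0]],
    [[0,0,0.048],[0,0,0]],
    [[0,0,0.058],[0,0,0]]
  ]
}}

```text
time_s: 50.95
tcp_pos: [523.0, -289.1, 96.0]
eef_rot: [[-0.046, 0.0, 0.999], [-0.999, 0.0, -0.046], [-0.0, -1.0, 0.0]]
wrist_force: [-2.4, -0.9, -1.9]
finger_gap: -0.003
```

```bash
python3 - <<'E'
from h import *
st()
im=get_image('side');crop(im,220,80,400,210,4,'pics/s29.png')
E
```

```text
t 50.95 tcp [ 522.97 -289.1    96.03] F [-2.42 -0.94 -1.95] gap -0.003 yaw -2.66
```

View pics/s29.png

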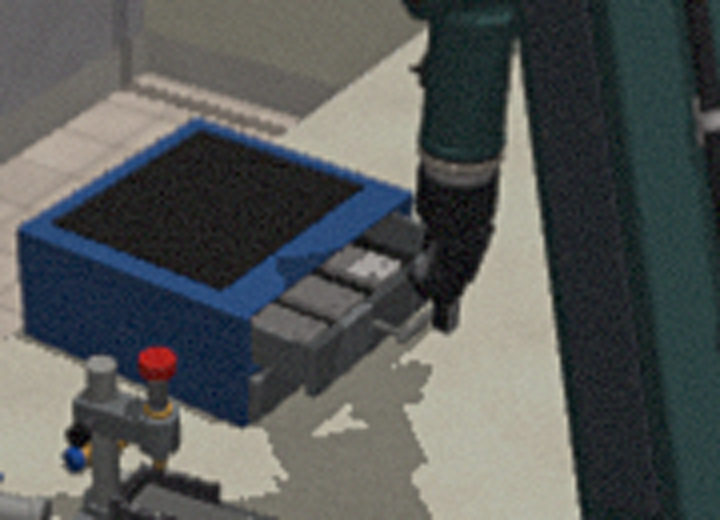

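Emit:
{"fn": "arm_command", "kwargs": {
  "motion": [
    [[0,0,0.008],[0,0,0]],
    [[0,0,0.016],[0,0,0]],
    [[0,0,0.024],[0,0,0]],
    [[0,0,0.03],[0,0,0]]
  ]
}}

```text
time_s: 51.4
tcp_pos: [552.5, -290.6, 96.1]
eef_rot: [[-0.047, 0.0, 0.999], [-0.999, 0.0, -0.047], [-0.0, -1.0, 0.0]]
wrist_force: [-2.3, -0.4, 0.4]
finger_gap: 0.001
```

Emit:
{"fn": "arm_command", "kwargs": {
  "motion": [
    [[0,0,0.004],[0,0,0]],
    [[0,0,0.008],[0,0,0]],
    [[0,0,0.012],[0,0,0]]
  ]
}}

```text
time_s: 51.7
tcp_pos: [563.9, -291.1, 96.1]
eef_rot: [[-0.047, -0.0, 0.999], [-0.999, -0.0, -0.047], [0.0, -1.0, -0.0]]
wrist_force: [-1.9, -1.1, 0.3]
finger_gap: 0.001
```

Emit:
{"fn": "arm_command", "kwargs": {
  "motion": [
    [[0,0,0.004],[0,0,0]],
    [[0,0,0.008],[0,0,0]]
  ]
}}

```text
time_s: 51.9
tcp_pos: [570.7, -291.4, 96.0]
eef_rot: [[-0.046, -0.002, 0.999], [-0.999, 0.0, -0.046], [-0.0, -1.0, -0.002]]
wrist_force: [-7.7, -1.7, 6.6]
finger_gap: 0.001
```

Detent felt (−7.7 N). Push through.

Emit:
{"fn": "arm_command", "kwargs": {
  "motion": [
    [[0,0,0.004],[0,0,0]],
    [[0,0,0.008],[0,0,0]],
    [[0,0,0.01],[0,0,0]]
  ]
}}

```text
time_s: 52.2
tcp_pos: [582.7, -292.0, 96.2]
eef_rot: [[-0.047, 0.002, 0.999], [-0.999, -0.0, -0.047], [0.0, -1.0, 0.002]]
wrist_force: [-0.5, 1.5, -0.1]
finger_gap: 0.002
```

Emit:
{"fn": "arm_command", "kwargs": {
  "motion": [
    [[0,0,0.003],[0,0,0]],
    [[0,0,0.006],[0,0,0]],
    [[0,0,0.006],[0,0,0]]
  ]
}}

```text
time_s: 52.5
tcp_pos: [586.6, -291.9, 95.8]
eef_rot: [[-0.046, -0.003, 0.999], [-0.999, 0.001, -0.046], [-0.0, -1.0, -0.003]]
wrist_force: [-4.7, -0.2, 3.2]
finger_gap: -0.004
```

Emit:
{"fn": "arm_command", "kwargs": {
  "motion": [
    [[0,0,0.002],[0,0,0]],
    [[0,0,0.003],[0,0,0]]
  ]
}}

```text
time_s: 52.7
tcp_pos: [586.8, -291.9, 95.8]
eef_rot: [[-0.046, -0.008, 0.999], [-0.999, 0.001, -0.046], [-0.001, -1.0, -0.008]]
wrist_force: [-13.8, -1.7, 9.6]
finger_gap: -0.004
```

Emit:
{"fn": "arm_command", "kwargs": {
  "motion": [
    [[0,0,-0.02],[0,0,0]],
    [[0,0,-0.05],[0,0,0]],
    [[0,0,-0.07],[0,0,0]],
    [[0,-0.04,-0.09],[0,0,0]],
    [[0,-0.09,-0.1],[0,0,0]]
  ]
}}

```text
time_s: 53.2
tcp_pos: [487.8, -285.9, 183.5]
eef_rot: [[-0.047, -0.006, 0.999], [-0.999, 0.005, -0.047], [-0.004, -1.0, -0.006]]
wrist_force: [0.8, -0.2, 0.6]
finger_gap: -0.002
```

Emit:
{"fn": "arm_command", "kwargs": {
  "motion": [
    [[0.02,-0.03,-0.02],[0,0,0]],
    [[0.06,-0.06,-0.04],[0,0,0]],
    [[0.1,-0.06,-0.06],[0,0,0]],
    [[0.14,-0.06,-0.06],[0,0,0]],
    [[0.14,-0.06,-0.06],[0,0,0]]
  ]
}}

```text
time_s: 53.7
tcp_pos: [424.4, -430.3, 245.9]
eef_rot: [[-0.05, 0.002, 0.999], [-0.999, -0.005, -0.05], [0.005, -1.0, 0.002]]
wrist_force: [0.7, 0.7, 0.3]
finger_gap: -0.001
```

```bash
python3 - <<'E'
from h import *
st()
im=get_image('side');crop(im,150,60,400,260,3,'pics/s30.png')
im=get_image('top');cv2.imwrite('pics/t30.png',im[:,:,::-1])
E
```

```text
t 53.7 tcp [ 424.35 -430.26  245.88] F [0.75 0.68 0.35] gap -0.001 yaw -2.88
```

View pics/s30.png

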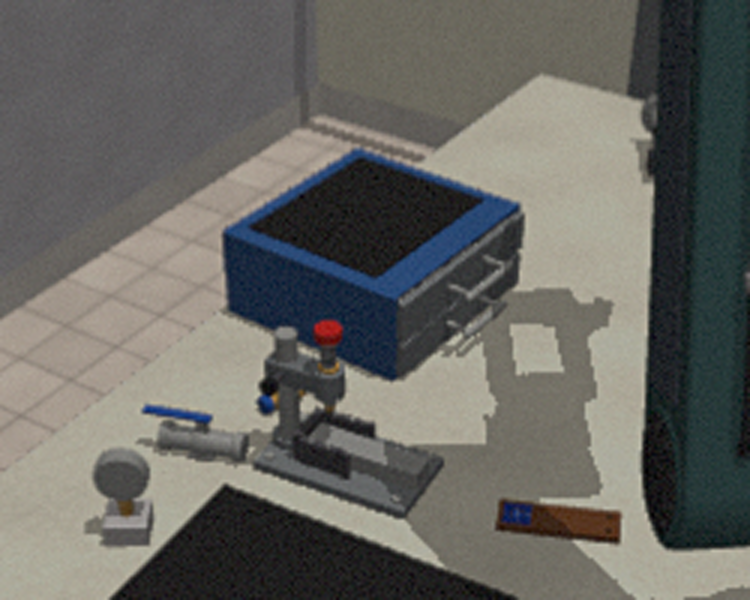

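View pics/t30.png

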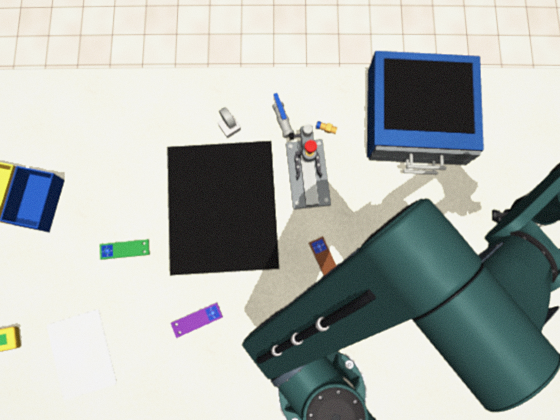

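The drawer front is flush with the cabinet (side crop (460,280)) and the mat is empty. The valve, gauge, coupling and look-alikes are where they started. I'll let the arm settle, then hand in.

Emit:
{"fn": "arm_command", "kwargs": {
  "motion": [
    [[0,0,0],[0,0,0]],
    [[0,0,0],[0,0,0]],
    [[0,0,0],[0,0,0]]
  ]
}}

```text
time_s: 54.1
tcp_pos: [424.9, -423.5, 244.9]
eef_rot: [[-0.045, -0.0, 0.999], [-0.999, 0.001, -0.045], [-0.001, -1.0, -0.0]]
wrist_force: [-0.9, -0.9, 0.4]
finger_gap: 0.004
```

```bash
python3 -c "
from h import *
st();print(bot.hand_in())"
```

```text
t 54.1 tcp [ 424.86 -423.54  244.93] F [-0.94 -0.93  0.38] gap 0.004 yaw -2.58
the job is handed in; nothing more can be done
None
```

All three bracket blanks were punched and laid flat in the kit drawer, and the drawer was pushed home. I handed the job in at about 54 s.

- **Punching:** each blank was slid in until I felt the end stop and the anvil. On each press the cap force rose to about 19–20 N, dropped to 9–13 N at the snap, and the cap was near its hard stop.
- **Knocked blank:** one blank was knocked about 23 mm along x and y while the first was being worked. I measured it again before picking it up.
- **Drawer:** the last view inside, before closing, showed all three blanks lying flat. On closing I felt the detent (about 8 N), then a firm end stop (14 N). The final pictures show the front flush with the cabinet.
- **Bystanders:** the valve, gauge, coupling and the green, purple and brown look-alikes look unmoved in the final pictures.

Dent depth, drawer opening and the resting pose of the blanks after closing could not be read directly. I judged them from the forces and pictures only. No check failed or disagreed.

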